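# Clamp the sight-glass cap onto the specimen-drying pot

## Task

Set the white sight-glass cap on the drying pot's port and slide it home under the blue fixed half ring, swing the other half ring shut around the two flanges by its red post, then turn the yellow cam lever against the ring's screw until it bites firmly and holds. Feel for the bite: a slack clamp leaks and a strained one crushes the rubber buffer. Lower the cap gently rather than dropping it, and leave the other things on the bench alone.

Things in the scene. Friction and masses are not known exactly. Their poses are not given: they have to be found in the camera images.
- pot: Fixed aluminium vacuum pot, 144 mm wide, 72 mm high; origin: centre of its underside, on the bench. A steel port on its axis ends in a 64 mm flange. A fixed blue half ring surrounds the flange on the pot's +x side: wall radius 33.5 to 41 mm, lip inner radius 28 mm, underside 108.5 and top 112.5 mm above the bench. Only the two posts and the cap stand higher than 121 mm.
- port_face (a point): Centre of the port flange's flat top, 98 mm above the bench; axes as the pot's. Home of the cap's origin: set the cap on the face about 22 mm to the pot's -x, then slide it along +x under the lip until it stops against the wall, within 1.5 mm of centred.
- ring_hinge (a point): Vertical hinge pin of the swinging half ring, 46 mm to the pot's +y of the port axis, 100 mm above the bench.
- jaw (a joint): Swing angle (rad) of the moving blue half ring: 1.2 to 1.6 (open) at the start, 0 nominally closed, -0.09 at most. Closes anticlockwise seen from above (angle falls). It meets the rubber buffer somewhere between +0.035 and -0.035, which must be felt; before that it swings freely (under 1 N) and stays where left.
- ring_post (a point): Centre of the top of the red upright round post on the moving half ring: 14 mm diameter, 50 mm tall, top 158 mm above the bench, 102 mm from the hinge pin; at (-8, -56) mm from the port axis in the pot's axes when the ring reads 0. Grip it from above, fingertips no lower than 117 mm.
- buffer: Black rubber buffer block, 18 mm wide, between the two ears of the ring, squeezed as the clamp tightens: about 40 N/mm; more than 55 N crushes it. Its seat varies by 3 mm either way. Origin: middle of the face that the ear meets. A well latched ring squeezes it with 15 N or more.
- lever_pivot (a point): Vertical pivot of the yellow cam lever, at (-50, -76) mm from the port axis in the pot's axes, 100 mm above the bench. Under the lever is a brass cam, 24 mm round, centred 18 mm from the pivot; it presses the flat head of a steel screw standing out of the back of the moving half ring's ear, and so squeezes the buffer.
- lever (a joint): Angle (rad) of the yellow cam lever: -0.5 to -0.2 (open) at the start, growing clockwise seen from above, stop at 2.4. At 0 its arm points at -45 deg in the pot's axes. Beyond -0.1 the cam is in the open ring's way. On the closed ring the cam meets the screw between 1.35 and 2.0 and tightens within the next 0.05 to 0.2 rad. Pivot friction: 2.7 N at the post. Stays where left.
- lever_post (a point): Centre of the top of the yellow upright round post on the lever's end: 14 mm diameter, 47 mm tall, top 158 mm above the bench, 75 mm from the pivot; fingertips no lower than 117 mm. About 11.5 N on the post, square to the arm, is right; below about 9.5 N the clamp is slack, above about 14 N overstrained.
- cap: Sight-glass cap, about 220 g: steel flange 64 mm wide, 8 mm thick, with a white round barrel 36 mm wide and 53 mm tall on it (61 mm overall), window on top. Origin: centre of the flange's underside, z up; stands upright on the bench. Grip the barrel with the fingertips 18 mm or more above its underside to clear the ring's lip.
- jar: Bystander: amber jar with black lid, 56 mm diameter, 75 mm high; origin at its underside. It may have changed places with the cap.
- gasket: Bystander: black rubber ring lying flat, 54 mm diameter, 6 mm thick.
- blank: Bystander: small steel blanking disc with a stub, 54 mm diameter, 20 mm high.
- dish: Bystander: shallow glass dish, 90 mm diameter, 16 mm high.
- driver: Bystander: screwdriver with a green handle, 160 mm long, lying flat.
- vial: Bystander: small glass vial with a white cap, 24 mm diameter, 50 mm high.
- cork: Bystander: cork pinning stand on a 60 mm square wooden foot, 45 mm high.
Things that resemble listed ones, but are neither listed nor needed, are in the scene too. Leave any green or turquoise look-alike of the cap alone.

How it is judged:
By the outcome, as a careful person would: the job done as asked, in the order asked, and still so for the second after the job is handed in, with the robot touching nothing.
It also fails if it takes over 72 s, if anything falls off the work surface, if the arm or the gripper's body presses on something with over 40 N, if the wrist force passes 120 N, or if a joint passes its speed limit or range.

## Robot

A 7-joint arm with a two-finger parallel gripper is mounted at the origin on the work surface. World frame = base frame: x ahead of the robot, y to its left, z up, the work surface at z = 0. Lengths are in mm, angles in rad, forces in N, time in s.
With the tool pointing down it reaches from about 350 to 900 mm from the base axis. Payload 7.2 kg.
Tool frame: the origin (TCP) lies on the centre line of the jaws, within the pads' length; the fingertips stand 11 mm ahead of it and the grasp point (between the pads) lies 8 mm behind it; x points along the fingers, y is the direction in which the jaws open and shut, and the axes are right-handed (so a half turn about x gives the same grasp; the last joint's range is limited). The gripper opens to 88 mm and grips with 3 to 60 N. Pads are 20 mm wide; open, the fingers measure 115 mm over their backs; the gripper's body (75 mm by 178 mm) begins 61 mm behind the grasp point.
Start: joints at [1.185, 0.411, -0.013, 1.596, 0.006, 1.134, -0.082], TCP at [195.287, -593.71, 233.653] pointing down, gripper open.
Joint ranges: [-2.95, 2.95], [-0.29, 1.99], [-1.47, 1.44], [0.14, 2.54], [-1.03, 4.17], [0.13, 1.85], [-2.86, 2.86]. Speed limits (rad/s): [2.39, 2.39, 3.01, 3.01, 3.14, 3.14, 3.14].

## Interface

Orientations are given as [roll, pitch, yaw] about the fixed x, y, z axes, in that order (R = Rz(yaw) Ry(pitch) Rx(roll)).
In Python, from station import robot gives the robot as it stands. The module is installed in compiled form; this text tells all that it offers.
- The arm moves only by the tool arm_command, never from a script. Its argument "steps" is a list of rows, each an object with "dp": the shift along the tool's x, y, z in units of 25 mm (1.0 is 25 mm), a list of three; "spin": the turn about the tool's x in rad. A call has 1 to 8 rows; each row is the pose to reach, as a shift and turn from the pose commanded when the call began, along the tool's axes at that moment; what a row does not reach only later rows make up. A row lasts 1/12 s, in which the tool goes at most 41.7 mm and 7.16 degrees, less where a joint would pass 70% of its speed; a pose out of reach is approached as far as the arm can. A call with a gripper value outside its range is refused whole. "fingers" is the finger opening in mm, from 0 to 87.8, set as the call begins (left out, the last holds). The fingers move at their own pace and stop on an object; "grip_force" is the grip in N (left out, the last holds). Time passes only in rows, so rows that repeat a pose let the fingers close. It gives the time, the measured TCP pose, the force and the opening at its end, in the units of the state.
- robot.get_obs(): the state, without advancing time (a new reading comes with each control period).
- robot.snapshot(name): name is "scene" or "top"; returns a dict with "image" (480x640x3 uint8, red, green, blue), "z_map" (480x640 float32, mm along the optical axis (not along the pixel's ray), 0 where there is no reading), "fovy" (degrees; the focal length in pixels is half the picture's height over the tangent of half this angle, whatever the lens; pixels are square), "cx", "cy" (the principal point, pixels), "k1" (the pictures are not rectified: a ray, as slopes to the right and down, at radius r is drawn at 1 + k1 r^2 times it, then the intrinsics apply), "T" (4x4, takes a point from camera to world coordinates). Camera axes: x right, y down, z forward; pixel columns grow to the right and rows downward; lengths in mm; the calibration is good to about 2 mm. A picture is of the moment at which its call begins.
- robot.job_done(): hands the job in, once; it reports no verdict.
Trained networks look in a picture, given as the dict that the camera call returned (one of the last four; its "shot" number tells which), for a name from the list of things; names that differ only in an ending like _2 or _b are one class to them, and where a whole thing is asked for, a point or a joint stands for the part that bears it (a point fixed in the world has none). Each returns a list of dicts, best first, with "conf" (0 to 1); they miss things now and then, are a little off and sometimes report something else, mostly with a low value. They report only what shows in the picture. A call takes as long as a camera call. They do not tell look-alikes from the thing itself.
- robot.look_for(picture, query): "bbox" ([left, top, width, height] in pixels, round what is visible of it).
- robot.regions_of(picture, query): "pixels" (480x640 bool, what is visible of it) and "bbox" ([left, top, width, height] in pixels, round what is visible of it).
The state is a dict: "clock": time; "joint_pos": joint angles; "qvel": joint speeds; "joint_torque": joint torques, N m; "tool_pos": TCP position; "ee_rot": TCP orientation; "wrist_force": force on the tool from outside, world axes, zero at the start; "moment": the same for the moment, N m; "width": finger opening in mm.
Only numpy, scipy, OpenCV 4.12 (cv2) and the standard library are available. Lean on these libraries where they do the work, as an engineer would, in place of code of your own. Each camera call takes 0.05 s, during which the arm holds its last target.

## Working session

There is one attempt and no reset: what is moved stays moved. The work goes in short steps, Python scripts to look and compute and a tool call to move; the robot and the scene stay as the last step left them, time stands still between calls to the robot, and variables do not carry over. Pictures are saved under pics/ and viewed, and the job is handed in when it is done.

Besides the shell and the picture viewer there is one more tool, called by a JSON object that holds its "api" and its "payload", one argument or row to a line. arm_command: Moves the arm, as the interface text tells. Its arguments: {"type":"object","properties":{"steps":{"type":"array","items":{"type":"object","properties":{"dp":{"type":"array","items":{"type":"number"}},"spin":{"type":"number"}}}},"fingers":{"type":"number"},"grip_force":{"type":"number"}},"required":["steps"]}

```bash
mkdir -p pics; cat > h.py <<'E'
import numpy as np, cv2
from station import robot
def K(s):
    f=240/np.tan(np.radians(s['fovy'])/2); return f,s['cx'],s['cy'],s['k1']
def und(s,uv):
    f,cx,cy,k=K(s); uv=np.atleast_2d(uv).astype(float)
    d=(uv-[cx,cy])/f; r=np.linalg.norm(d,axis=1,keepdims=True); x=r.copy()
    for _ in range(20): x=r/(1+k*x*x)
    return d*np.where(r>0,x/np.maximum(r,1e-12),1)
def pts(s,uv):  # using zmap
    uv=np.atleast_2d(uv); z=s['z_map'][uv[:,1].astype(int),uv[:,0].astype(int)]
    n=und(s,uv); P=np.c_[n*z[:,None],z]; T=np.array(s['T']); return P@T[:3,:3].T+T[:3,3]
def onplane(s,uv,h):
    n=und(s,uv); T=np.array(s['T']); d=np.c_[n,np.ones(len(n))]@T[:3,:3].T; o=T[:3,3]
    return o+d*((h-o[2])/d[:,2])[:,None]
def proj(s,P):
    T=np.array(s['T']); P=np.atleast_2d(P); c=(P-T[:3,3])@T[:3,:3]; n=c[:,:2]/c[:,2:]
    f,cx,cy,k=K(s); r2=(n**2).sum(1,keepdims=True); return n*(1+k*r2)*f+[cx,cy]
def save(s,name): cv2.imwrite('pics/'+name+'.png',s['image'][:,:,::-1])
E
python3 - <<'E'
from h import *
o=robot.get_obs(); print({k:np.round(v,3) for k,v in o.items()})
for n in ['scene','top']:
    s=robot.snapshot(n); save(s,n+'0'); print(n,s['fovy'],s['cx'],s['cy'],s['k1'],np.round(s['T'],3).tolist())
    for q in ['pot','cap','jar','ring_post','lever_post','lever','jaw','buffer','lever_pivot']:
        print(q,[(np.round(d['bbox']).tolist(),round(d['conf'],2)) for d in robot.look_for(s,q)][:4])
E
```

```text
{'clock': np.float64(0.0), 'joint_pos': array([ 1.185,  0.412, -0.013,  1.597,  0.006,  1.134, -0.082]), 'qvel': array([ 0.   , -0.   , -0.002, -0.   ,  0.002, -0.001,  0.001]), 'joint_torque': array([-0.0000e+00, -5.8796e+01,  6.4100e-01, -2.9108e+01, -5.4000e-02,
        1.8000e-02,  0.0000e+00]), 'tool_pos': array([ 195.137, -593.261,  232.82 ]), 'ee_rot': array([-1.486,  1.569,  1.974]), 'wrist_force': array([ 0.119,  0.307, -0.082]), 'moment': array([0.011, 0.001, 0.035]), 'width': np.float64(87.815)}
scene 49.439242476968914 314.9819455761894 243.43024755077144 -0.004247409778854931 [[-0.867, 0.371, -0.333, 982.129], [0.498, 0.62, -0.606, 673.959], [-0.019, -0.692, -0.722, 917.477], [0.0, 0.0, 0.0, 1.0]]
pot [([266.0, 186.0, 90.0, 94.0], 0.72)]
cap [([455.0, 366.0, 35.0, 45.0], 0.95), ([391.0, 358.0, 39.0, 43.0], 0.88), ([420.0, 416.0, 40.0, 42.0], 0.55)]
jar [([434.0, 293.0, 34.0, 41.0], 0.94), ([268.0, 185.0, 88.0, 100.0], 0.48)]
ring_post [([304.0, 200.0, 50.0, 55.0], 0.93), ([266.0, 185.0, 86.0, 98.0], 0.5)]
lever_post [([268.0, 188.0, 49.0, 18.0], 0.6), ([192.0, 230.0, 60.
[... 268 characters left out ...]
369467 [[-0.027, -0.992, 0.122, 428.077], [-1.0, 0.028, 0.006, 2.176], [-0.009, -0.122, -0.992, 1592.234], [0.0, 0.0, 0.0, 1.0]]
pot [([321.0, 217.0, 67.0, 73.0], 0.9)]
cap [([198.0, 248.0, 25.0, 26.0], 0.9), ([172.0, 284.0, 23.0, 16.0], 0.78), ([158.0, 245.0, 25.0, 19.0], 0.75)]
jar [([225.0, 300.0, 18.0, 25.0], 0.76)]
ring_post [([319.0, 241.0, 21.0, 49.0], 0.82), ([300.0, 179.0, 34.0, 26.0], 0.53), ([255.0, 217.0, 17.0, 20.0], 0.3)]
lever_post [([367.0, 232.0, 15.0, 41.0], 0.74)]
lever [([366.0, 232.0, 23.0, 43.0], 0.48)]
jaw [([320.0, 247.0, 21.0, 39.0], 0.71), ([196.0, 248.0, 27.0, 26.0], 0.7)]
buffer []
lever_pivot [([319.0, 214.0, 71.0, 73.0], 0.85), ([307.0, 176.0, 26.0, 29.0], 0.6)]
```

```bash
python3 - <<'E'
import cv2
a=cv2.imread('pics/scene0.png'); b=cv2.imread('pics/top0.png')
cv2.imwrite('pics/a1.png',cv2.resize(a[170:300,170:380],None,fx=3.8,fy=3.8,interpolation=cv2.INTER_CUBIC))
cv2.imwrite('pics/b1.png',cv2.resize(b[200:330,140:410],None,fx=2.9,fy=2.9,interpolation=cv2.INTER_CUBIC))
E
```

```text
(no output)
```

View pics/scene0.png

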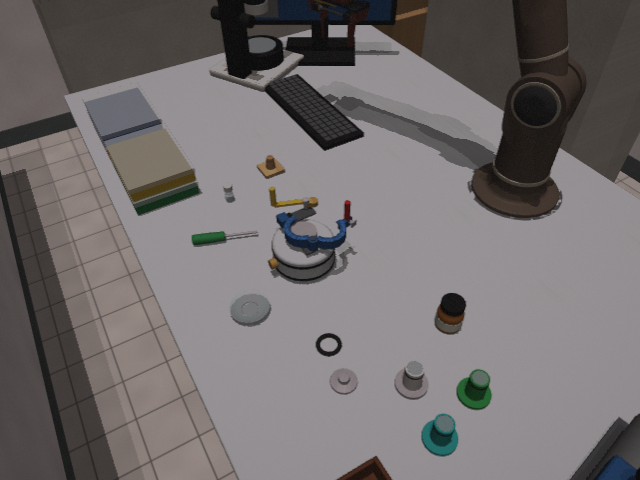

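View pics/top0.png

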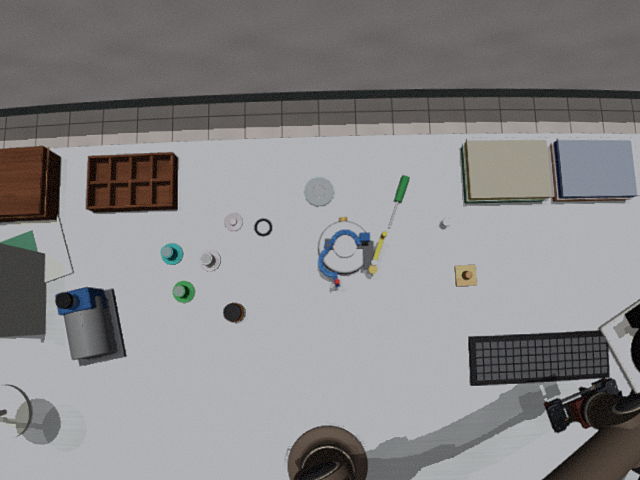

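View pics/a1.png

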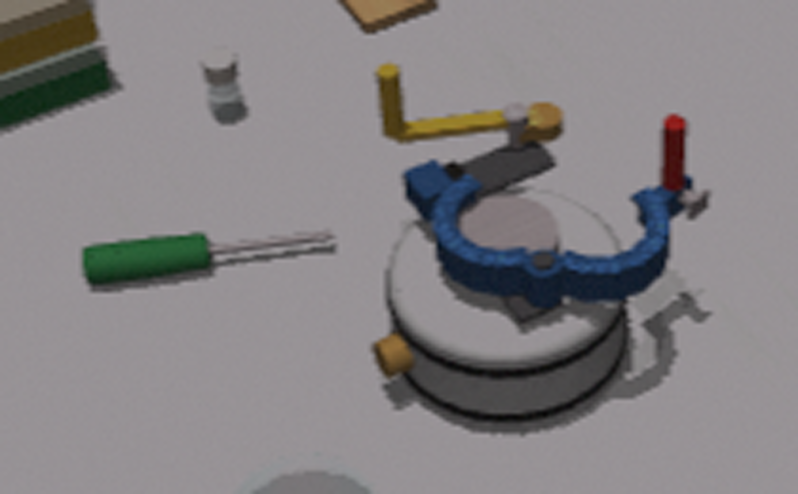

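View pics/b1.png

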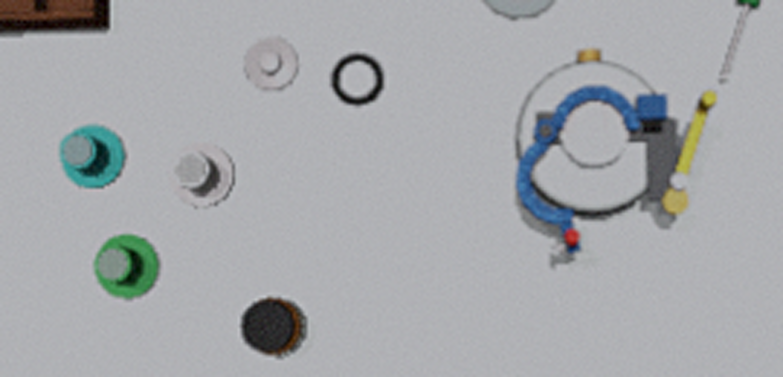

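```bash
cat > scan.py <<'E'
from h import *
import sys
def cloud(s,box):
    l,t,r,b=box; uu,vv=np.meshgrid(np.arange(l,r),np.arange(t,b)); uv=np.c_[uu.ravel(),vv.ravel()]
    z=s['z_map'][uv[:,1],uv[:,0]]; uv=uv[z>0]
    return pts(s,uv), cv2.cvtColor(s['image'],cv2.COLOR_RGB2HSV)[uv[:,1],uv[:,0]].astype(int), uv
def masks(P,C):
    h,s,v=C.T
    return dict(red=((h<6)|(h>174))&(s>150)&(v>60), yel=(h>20)&(h<33)&(s>130)&(v>60), blue=(h>100)&(h<122)&(s>120))
E
python3 - <<'E'
from scan import *
S={n:robot.snapshot(n) for n in ['scene','top']}
np.save('s0.npy',S,allow_pickle=True)
B={'scene':(255,175,365,290),'top':(310,205,400,295)}
for n,s in S.items():
    P,C,uv=cloud(s,B[n]); M=masks(P,C)
    for k,m in M.items():
        Q=P[m]
        print(n,k,m.sum(),'z pct',np.round(np.percentile(Q[:,2],[2,25,50,75,98]),1))
        if k!='blue':
            t=Q[Q[:,2]>150]; print('  top>150',len(t),t.mean(0) if len(t) else '', t.min(0) if len(t) else '',t.max(0) if len(t) else '')
            t=Q[(Q[:,2]>125)]; print('  >125',len(t),t.mean(0), np.median(t,0))
    # flange top z around 98 grey, pot top 72 etc
    g=(C[:,1]<60)
    for lo,hi in [(66,76),(94,101)]:
        m=g&(P[:,2]>lo)&(P[:,2]<hi); print(n,'grey',lo,m.sum(),P[m].mean(0).round(1),P[m].min(0).round(1),P[m].max(0).round(1))
E
```

```text
scene red 85 z pct [112.3 128.3 141.3 153.5 159.8]
  top>150 28 [510.12997809 -34.79371273 156.02334714] [503.66612586 -43.58131373 150.33683406] [516.04203729 -29.71868737 160.14695975]
  >125 65 [510.76789363 -33.80772601 146.03513263] [511.05830806 -33.32392923 148.44856152]
scene yel 185 z pct [104.4 109.8 112.  133.9 158. ]
  top>150 22 [ 630.37732131 -162.53619973  156.16395599] [ 624.53180226 -171.79013388  150.08292314] [ 635.06725173 -155.51665538  160.95431567]
  >125 55 [ 630.518406   -161.02847396  145.79221418] [ 630.33597361 -160.50398286  147.09057104]
scene blue 960 z pct [ 90.8 102.5 109.5 112.3 115.1]
scene grey 66 1103 [626.1 -47.4  71.3] [ 540.8 -126.4   66. ] [680.4  10.3  76. ]
scene grey 94 329 [597.5 -68.2  98. ] [ 493.6 -139.8   94. ] [650.9 -18.1 101. ]
top red 16 z pct [129.3 153.7 157.2 159.7 162.2]
  top>150 13 [508.90948932 -37.44204282 158.0292919 ] [504.33918277 -40.64511141 153.66158685] [512.46447441 -32.92734795 162.41150515]
  >125 15 [508.55365389 -37.02497764 156.77436095] [509.23800012 -37.89517269 157.21529772]
top yel 90 z pct [ 91.6 110.3 113.  117.5 161. ]
  top>150 15 [ 629.32480999 -163.94171829  158.06122337] [ 625.22490701 -169.35854095  152.10764367] [ 633.7528968  -159.56031456  163.0321545 ]
  >125 18 [ 628.51981126 -163.71791837  156.3306851 ] [ 628.23353373 -164.10881091  157.85017359]
top blue 450 z pct [ 99.4 109.8 112.3 115.1 119.9]
top grey 66 854 [604.7 -55.1  71.6] [ 538.6 -119.7   66. ] [680.5   6.1  76. ]
top grey 94 287 [605.5 -64.3  97.8] [ 494.4 -139.3   94. ] [637.5 -10.8 101. ]
```

```bash
python3 - <<'E'
from scan import *
from scipy.optimize import least_squares
B={'scene':(255,175,365,290),'top':(310,205,400,295)}
img=np.zeros((600,800,3),np.uint8)+255
D={}
for n in ['scene','top']:
    A=[]
    shots=[robot.snapshot(n) for _ in range(4)]
    s=dict(shots[-1]); 
    z=np.stack([q['z_map'] for q in shots]).astype(float); z[z==0]=np.nan
    print(n,'noise',np.nanmedian(np.nanstd(z,0)))
    s['z_map']=np.nan_to_num(np.nanmedian(z,0)); s['image']=np.median(np.stack([q['image'] for q in shots]),0).astype(np.uint8)
    D[n]=s
    P,C,uv=cloud(s,B[n]); M=masks(P,C)
    m=M['blue']&(P[:,2]>106)
    Q=P[m]
    for p in Q:
        c=(int(400-(p[1]+65)*4.5),int(300-(p[0]-590)*4.5)); cv2.circle(img,c,3,(255,0,0) if n=='top' else (255,180,0),-1)
    for k,col in [('red',(0,0,255)),('yel',(0,200,200))]:
        for p in P[M[k]]:
            c=(int(400-(p[1]+65)*4.5),int(300-(p[0]-590)*4.5)); cv2.circle(img,c,2,col,-1)
    # pot side
    side=(P[:,2]>8)&(P[:,2]<66)&(np.hypot(P[:,0]-608,P[:,1]+58)>60)&(np.hypot(P[:,0]-608,P[:,1]+58)<82)
    Q=P[side]; r=least_squares(lambda p:np.hypot(Q[:,0]-p[0],Q[:,1]-p[1])-72,[608,-58],loss='soft_l1')
    print(n,'side',side.sum(),r.x,np.std(r.fun))
np.save('s1.npy',D,allow_pickle=True)
cv2.imwrite('pics/plan.png',img)
E
```

```text
scene noise 2.305538492971628
scene side 1066 [609.6359581  -63.35743546] 1.3173172097793093
top noise 3.014268011980737
top side 124 [610.94731235 -63.8548111 ] 1.5455561317674147
```

View pics/plan.png

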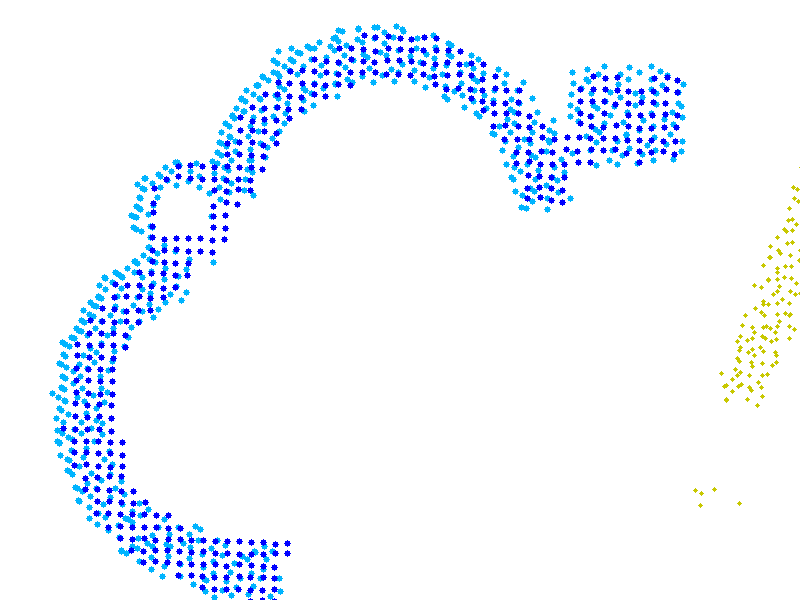

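```bash
python3 - <<'E'
from scan import *
from scipy.optimize import least_squares
D=np.load('s1.npy',allow_pickle=True).item()
B={'scene':(255,175,365,290),'top':(310,205,400,295)}
for n,s in D.items():
    P,C,uv=cloud(s,B[n]); M=masks(P,C)
    # intersect pixel rays with top plane 112.5
    b=M['blue']&(P[:,2]>105)
    Q=P[b]
    ctr=np.array([610,-63.5])
    a=Q[(Q[:,0]>612)&(Q[:,1]<-38)&(Q[:,1]>-92)]
    r=least_squares(lambda p:np.hypot(a[:,0]-p[0],a[:,1]-p[1])-p[2],[*ctr,34.5],loss='soft_l1'); print(n,'arc',r.x,len(a))
    r=least_squares(lambda p:np.hypot(a[:,0]-p[0],a[:,1]-p[1])-34.5,[*ctr],loss='soft_l1'); print(n,'arc fixed r',r.x)
    # hinge pin grey
    g=~M['blue']&(P[:,2]>104)&(np.hypot(P[:,0]-610,P[:,1]+17)<10); print('hinge',P[g].mean(0),g.sum(), )
    # moving ring center
    a=Q[(Q[:,0]<606)&(Q[:,1]>-30)]
    print('moving',least_squares(lambda p:np.hypot(a[:,0]-p[0],a[:,1]-p[1])-34.5,[570,-30],loss='soft_l1').x)
    # square ear
    a=Q[(Q[:,1]<-105)&(Q[:,0]>610)]; print('ear',a.mean(0),len(a),cv2.minAreaRect(a[:,:2].astype(np.float32)))
    # lever arm line
    y=P[M['yel']&(P[:,2]>104)&(P[:,2]<116)]; m=y[:,:2].mean(0); u,sv,vt=np.linalg.svd(y[:,:2]-m); print('lever line ang',np.degrees(np.arctan2(vt[0,1],vt[0,0])),m)
    g=(C[:,1]<70)&(P[:,2]>104)&(np.hypot(P[:,0]-560,P[:,1]+139)<20); print('pivot',P[g].mean(0),g.sum())
    # flange
    g=(C[:,1]<60)&(P[:,2]>94)&(P[:,2]<102)&(np.hypot(P[:,0]-610,P[:,1]+63.5)<40)
    a=P[g][:,:2]; 
    if len(a)>10: print('flange',a.min(0),a.max(0),len(a))
    # knob on pot
    h=(C[:,0]>8)&(C[:,0]<20)&(C[:,1]>120)&(P[:,0]>670); print('knob',P[h].mean(0),h.sum())
    for k in ['red','yel']:
        Q=P[M[k]&(P[:,2]>120)]
        # post: fit cylinder visible side -> radius 7 
        r=least_squares(lambda p:np.minimum(0,7-np.hypot(Q[:,0]-p[0],Q[:,1]-p[1]))+0.0*Q[:,0],Q.mean(0)[:2]).x
        uvk=uv[M[k]&(P[:,2]>120)]
        top=Q[Q[:,2]>np.percentile(Q[:,2],80)]
        uvt=uvk[uvk[:,1]<=uvk[:,1].min()+ (4 if n=='scene' else 99)]
        print(k,r,'uvtop',uvt.mean(0),'on158',onplane(s,[uvt.mean(0)],156)[0])
E
```

```text
scene arc [618.43327378 -61.74731556  28.43227208] 147
scene arc fixed r [611.32101187 -59.17737118]
hinge [608.49886054 -16.67662875 115.47522799] 26
moving [566.05117585 -25.19320884]
ear [ 631.32550926 -116.64698257  107.98155116] 72 ((631.1082763671875, -116.87428283691406), (21.91388702392578, 22.81993865966797), 1.6079590320587158)
lever line ang -18.957971393347837 [ 596.26781782 -150.17217786]
pivot [ 559.49904155 -137.17296253  110.48871257] 39
flange [578.36668425 -95.39779694] [631.36327168 -36.50148891] 313
knob [689.39254053 -56.83523141  42.45716098] 72
red [509.77545311 -37.11327491] uvtop [347.1  202.45] on158 [508.60808309 -37.22766517 156.        ]
yel [ 631.31147345 -161.16887716] uvtop [271.72727273 189.09090909] on158 [ 629.74180242 -162.92164618  156.        ]
top arc [617.32884999 -63.96124471  27.82768028] 88
top arc fixed r [609.43732267 -62.67880636]
hinge [610.43849256 -15.55908415 115.91075328] 19
moving [566.09786965 -29.57513221]
ear [ 630.4913183  -116.06927947  108.98284064] 64 ((628.9559936523438, -115.91009521484375), (21.86963653564453, 21.77629852294922), 88.57862091064453)
lever line ang 158.21681365249898 [ 596.11652619 -152.01062136]
pivot [ 560.26724512 -137.64834741  112.14106653] 34
flange [579.18516433 -96.88298725] [637.22885252 -34.3642391 ] 374
knob [689.34750201 -61.62607956  45.70520274] 6
red [508.15607149 -37.09338938] uvtop [336.625  281.5625] on158 [508.17796501 -37.10059318 156.        ]
yel [ 628.25729738 -163.5536457 ] uvtop [383.57894737 234.21052632] on158 [ 628.02843832 -163.36202803  156.        ]
```

```bash
python3 - <<'E'
from scan import *
from scipy.optimize import least_squares
D=np.load('s1.npy',allow_pickle=True).item()
for n,q in {'scene':(411,379),'top':(209,260)}.items():
    s=robot.snapshot(n)
    for d in robot.regions_of(s,'cap'):
        m=d['pixels']; v,u=np.nonzero(m); P=pts(D[n],np.c_[u,v]); c=np.array([u.mean(),v.mean()])
        if np.hypot(*(c-q))>12: continue
        print(n,d['conf'],len(u),c,d['bbox'])
        top=P[P[:,2]>57]; print(' top',top.mean(0),len(top))
        sd=P[(P[:,2]>14)&(P[:,2]<52)]
        if len(sd)>10:
            r=least_squares(lambda p:np.hypot(sd[:,0]-p[0],sd[:,1]-p[1])-18,P.mean(0)[:2],loss='soft_l1'); print(' side',r.x,len(sd))
        fl=P[(P[:,2]<11)&(P[:,2]>5)]; x=fl
        r=least_squares(lambda p:np.maximum(0,np.hypot(x[:,0]-p[0],x[:,1]-p[1])-p[2])+0.02*(p[2]-0),[*P.mean(0)[:2],32]).x; print(' flange enc',r)
        # contour of mask at flange base: use minEnclosing of plan pts at 8mm plane for lowest mask
        e=onplane(s,np.c_[u,v],8); (cc,rr)=cv2.minEnclosingCircle(fl[:,:2].astype(np.float32)); print(' enc',cc,rr)
o=robot.get_obs()
from scipy.spatial.transform import Rotation as R
print(R.from_euler('xyz',o['ee_rot']).as_matrix().round(4),o['clock'])
s=D['scene']; cv2.imwrite('pics/c.png',cv2.resize(s['image'][350:410,380:440,::-1],None,fx=9,fy=9,interpolation=cv2.INTER_CUBIC))
E
```

```text
scene 0.74 1059 [411.4381492  380.63644948] [390.4, 358.4, 39.0, 42.0]
 top [589.2470113  324.79267698  61.28798303] 283
 side [588.07256448 323.67469629] 194
 flange enc [588.68272772 324.23342729  31.91039055]
 enc (588.4622192382812, 324.4203186035156) 32.34909439086914
top 0.85 436 [208.58944954 259.28669725] [195.9, 246.8, 26.4, 23.7]
 top [589.10480325 323.74843644  61.83719909] 135
 side [589.29538402 323.90733605] 34
 flange enc [588.91720398 323.99866312  32.73651398]
 enc (589.1630249023438, 324.0381164550781) 32.91252517700195
[[ 0.      0.3125 -0.9499]
 [-0.     -0.9499 -0.3125]
 [-1.      0.     -0.    ]] 1.7
```

View pics/c.png

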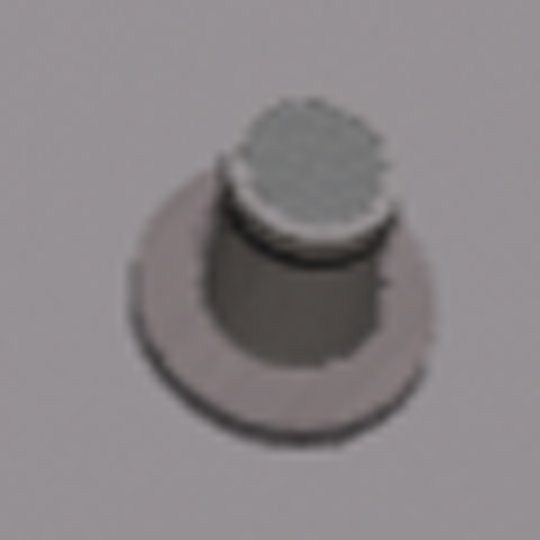

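{"api": "arm_command", "payload": {
  "steps": [
    {"dp": [0,-29.95,-26.43],"spin": -1.253},
    {"dp": [0,-29.95,-26.43],"spin": -1.253},
    {"dp": [0,-29.95,-26.43],"spin": -1.253},
    {"dp": [0,-29.95,-26.43],"spin": -1.253},
    {"dp": [0,-29.95,-26.43],"spin": -1.253},
    {"dp": [0,-29.95,-26.43],"spin": -1.253},
    {"dp": [0,-29.95,-26.43],"spin": -1.253},
    {"dp": [0,-29.95,-26.43],"spin": -1.253}
  ],
  "fingers": 80
}}

```text
clock: 2.37
tool_pos: [327.1, -285.6, 234.0]
ee_rot: [0.721, 1.57, -1.097]
wrist_force: [0.9, -0.5, -0.1]
width: 79.9
```

```bash
cat > d.py <<'E'
from h import *
import sys
from scipy.spatial.transform import Rotation as R
# usage d.py x y z [az_deg of tool y]
o=robot.get_obs(); M=R.from_euler('xyz',o['ee_rot']).as_matrix()
az=np.degrees(np.arctan2(M[1,1],M[0,1]))
print('t',round(float(o['clock']),2),'pos',o['tool_pos'].round(2),'az',round(az,2),'q',o['joint_pos'].round(2),'F',o['wrist_force'].round(2),'w',round(float(o['width']),2))
if len(sys.argv)>3:
    d=np.array(list(map(float,sys.argv[1:4])))-o['tool_pos']; print('dp',(M.T@d/25).round(3),'dist',np.linalg.norm(d).round(1))
    if len(sys.argv)>4:
        a=(float(sys.argv[4])-az+180)%360-180; print('spin',round(-np.radians(a),4))
E
python3 d.py 588.9 324.1 150 0
```

```text
t 2.37 pos [ 327.09 -285.55  233.97] az -14.16 q [ 0.94  0.1  -0.36  2.01  0.04  1.03  0.32] F [ 0.88 -0.55 -0.14] w 79.87
dp [  3.341   4.188 -26.209] dist 668.8
spin -0.2471
```

{"api": "arm_command", "payload": {
  "steps": [
    {"dp": [0,4.19,-26.2],"spin": -0.247},
    {"dp": [0,4.19,-26.2],"spin": -0.247},
    {"dp": [0,4.19,-26.2],"spin": -0.247},
    {"dp": [0,4.19,-26.2],"spin": -0.247},
    {"dp": [0,4.19,-26.2],"spin": -0.247},
    {"dp": [0,4.19,-26.2],"spin": -0.247},
    {"dp": [0,4.19,-26.2],"spin": -0.247},
    {"dp": [0,4.19,-26.2],"spin": -0.247}
  ]
}}

```text
clock: 3.03
tool_pos: [460.6, 20.0, 234.1]
ee_rot: [1.191, 1.57, -0.386]
wrist_force: [1.4, -0.7, -0.5]
width: 80.1
```

```bash
python3 d.py 588.9 324.1 130 0
```

```text
t 3.03 pos [460.59  19.97 234.09] az -0.38 q [ 0.46  0.19 -0.68  1.94  0.14  1.05 -0.29] F [ 1.4  -0.74 -0.47] w 80.14
dp [  4.164   5.047 -12.201] dist 346.1
spin -0.0066
```

{"api": "arm_command", "payload": {
  "steps": [
    {"dp": [2,5.05,-12.2],"spin": -0.007},
    {"dp": [2,5.05,-12.2],"spin": -0.007},
    {"dp": [2,5.05,-12.2],"spin": -0.007},
    {"dp": [2,5.05,-12.2],"spin": -0.007},
    {"dp": [2,5.05,-12.2],"spin": -0.007},
    {"dp": [2,5.05,-12.2],"spin": -0.007},
    {"dp": [2,5.05,-12.2],"spin": -0.007},
    {"dp": [2,5.05,-12.2],"spin": -0.007}
  ]
}}

```text
clock: 3.7
tool_pos: [588.6, 323.6, 183.0]
ee_rot: [-0.08, 1.57, -1.651]
wrist_force: [0.8, -0.5, 0.3]
width: 79.9
```

```bash
python3 d.py 588.9 324.1 130 0
```

```text
t 3.7 pos [588.58 323.57 183.03] az 0.02 q [-0.15  0.62 -0.66  1.49  0.4   1.16 -0.88] F [ 0.85 -0.53  0.31] w 79.88
dp [ 2.121  0.013 -0.023] dist 53.0
spin 0.0004
```

{"api": "arm_command", "payload": {
  "steps": [
    {"dp": [1.5,0.01,-0.02]},
    {"dp": [3,0.01,-0.02]},
    {"dp": [4.3,0.01,-0.02]},
    {"dp": [5.2,0.01,-0.02]},
    {"dp": [5.6,0.01,-0.02]},
    {"dp": [5.8,0.01,-0.02]},
    {"dp": [5.84,0.01,-0.02]},
    {"dp": [5.84,0.01,-0.02]}
  ]
}}

```text
schema error: expected keys dp, spin
```

{"api": "arm_command", "payload": {
  "steps": [
    {"dp": [0,0,0]},
    {"dp": [0,0,0]},
    {"dp": [0,0,0]},
    {"dp": [0,0,0]},
    {"dp": [0,0,0]},
    {"dp": [0,0,0]},
    {"dp": [0,0,0]},
    {"dp": [0,0,0]}
  ],
  "fingers": 30,
  "grip_force": 20
}}

```text
schema error: expected keys dp, spin
```

```bash
python3 d.py 588.9 324.1 130 0; python3 - <<'E'
from h import *
s=robot.snapshot('scene'); cv2.imwrite('pics/g.png',cv2.resize(s['image'][300:430,340:500,::-1],None,fx=4.5,fy=4.5))
E
```

```text
t 3.7 pos [588.58 323.57 183.03] az 0.02 q [-0.15  0.62 -0.66  1.49  0.4   1.16 -0.88] F [ 0.85 -0.53  0.31] w 79.88
dp [ 2.121  0.013 -0.023] dist 53.0
spin 0.0004
```

View pics/g.png

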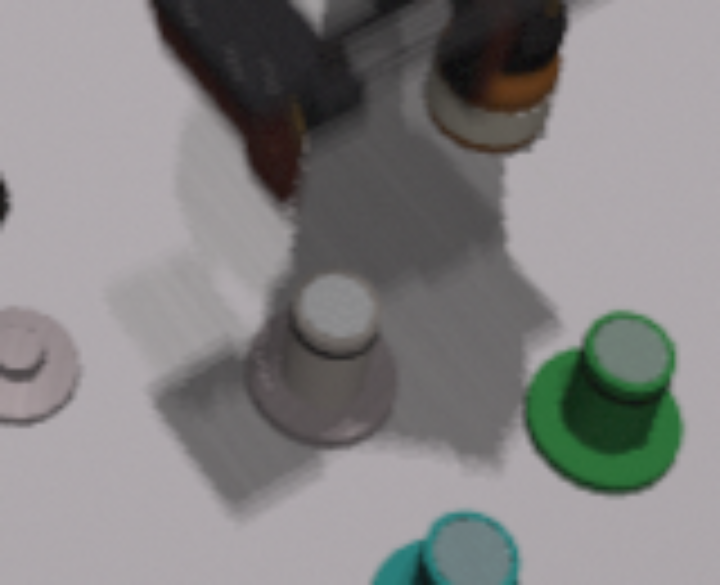

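{"api": "arm_command", "payload": {
  "steps": [
    {"dp": [1.5,0.01,-0.02],"spin": 0},
    {"dp": [3,0.01,-0.02],"spin": 0},
    {"dp": [4.3,0.01,-0.02],"spin": 0},
    {"dp": [5.2,0.01,-0.02],"spin": 0},
    {"dp": [5.6,0.01,-0.02],"spin": 0},
    {"dp": [5.8,0.01,-0.02],"spin": 0},
    {"dp": [5.84,0.01,-0.02],"spin": 0},
    {"dp": [5.84,0.01,-0.02],"spin": 0}
  ]
}}

```text
clock: 4.42
tool_pos: [588.9, 322.9, 39.0]
ee_rot: [2.162, 1.569, 0.592]
wrist_force: [-0.2, 0.7, 0.8]
width: 79.7
```

{"api": "arm_command", "payload": {
  "steps": [
    {"dp": [0,0,0],"spin": 0},
    {"dp": [0,0,0],"spin": 0},
    {"dp": [0,0,0],"spin": 0},
    {"dp": [0,0,0],"spin": 0},
    {"dp": [0,0,0],"spin": 0},
    {"dp": [0,0,0],"spin": 0},
    {"dp": [0,0,0],"spin": 0},
    {"dp": [0,0,0],"spin": 0}
  ],
  "fingers": 30,
  "grip_force": 20
}}

```text
clock: 5.08
tool_pos: [588.2, 322.4, 37.8]
ee_rot: [1.145, 1.571, -0.425]
wrist_force: [1.0, -0.1, 1.4]
width: 35.8
```

```bash
python3 d.py 588 -62.3 200 0; python3 - <<'E'
from h import *
s=robot.snapshot('scene'); cv2.imwrite('pics/g1.png',cv2.resize(s['image'][300:430,340:500,::-1],None,fx=4.5,fy=4.5))
E
```

```text
t 5.08 pos [588.21 322.37  37.77] az 0.06 q [-0.19  0.77 -0.58  1.61  0.5   0.92 -0.96] F [ 1.01 -0.08  1.37] w 35.81
dp [-6.489 -0.023 15.387] dist 417.5
spin 0.001
```

View pics/g1.png

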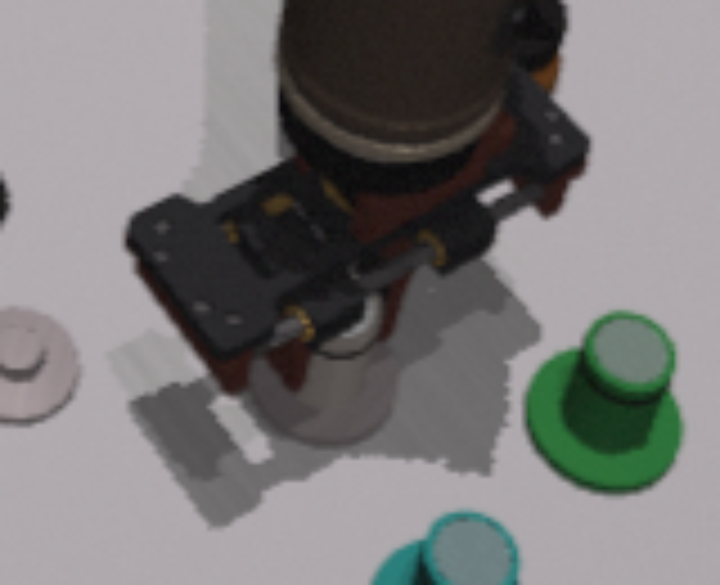

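{"api": "arm_command", "payload": {
  "steps": [
    {"dp": [-0.4,0,0],"spin": 0},
    {"dp": [-1.4,0,0],"spin": 0},
    {"dp": [-2.6,0,0],"spin": 0},
    {"dp": [-3.9,0,0.5],"spin": 0},
    {"dp": [-5.2,0,1.3],"spin": 0},
    {"dp": [-6.2,0,2.5],"spin": 0},
    {"dp": [-6.49,0,3.8],"spin": 0},
    {"dp": [-6.49,0,5.2],"spin": 0}
  ]
}}

```text
clock: 5.8
tool_pos: [588.9, 192.9, 203.5]
ee_rot: [1.961, 1.566, 0.393]
wrist_force: [0.2, 0.2, -2.9]
width: 36.0
```

```bash
python3 d.py 587.8 -64 200 0
```

```text
t 5.8 pos [588.86 192.94 203.51] az 0.17 q [ 0.08  0.52 -0.68  1.62  0.35  1.13 -0.68] F [ 0.22  0.24 -2.92] w 35.96
dp [ 0.121 -0.074 10.278] dist 257.0
spin 0.003
```

{"api": "arm_command", "payload": {
  "steps": [
    {"dp": [0,-0.02,1.4],"spin": 0},
    {"dp": [0,-0.03,2.9],"spin": 0},
    {"dp": [0,-0.03,4.5],"spin": 0},
    {"dp": [0,-0.03,6],"spin": 0},
    {"dp": [0,-0.03,7.5],"spin": 0},
    {"dp": [0,-0.03,8.8],"spin": 0},
    {"dp": [0,-0.03,9.7],"spin": 0},
    {"dp": [0,-0.03,10.2],"spin": 0}
  ]
}}

```text
clock: 6.47
tool_pos: [587.2, -66.9, 200.0]
ee_rot: [-0.43, 1.569, -2.004]
wrist_force: [0.5, 0.2, -2.7]
width: 35.8
```

{"api": "arm_command", "payload": {
  "steps": [
    {"dp": [0,0,0],"spin": 0},
    {"dp": [0,0,0],"spin": 0},
    {"dp": [0,0,0],"spin": 0},
    {"dp": [0,0,0],"spin": 0}
  ]
}}

```text
clock: 6.8
tool_pos: [587.9, -60.0, 200.2]
ee_rot: [2.924, 1.57, 1.358]
wrist_force: [0.4, -0.3, -2.6]
width: 35.6
```

```bash
python3 d.py 587.8 -64 150 0; python3 - <<'E'
from scan import *
from scipy.optimize import least_squares
s=robot.snapshot('scene'); cv2.imwrite('pics/p1.png',cv2.resize(s['image'][140:300,200:400,::-1],None,fx=4,fy=3.75))
t=robot.snapshot('top'); cv2.imwrite('pics/p1t.png',cv2.resize(t['image'][200:300,300:420,::-1],None,fx=6,fy=6))
E
```

```text
t 6.8 pos [587.87 -60.02 200.18] az 0.25 q [ 0.5   0.46 -0.65  1.69  0.31  1.09 -0.24] F [ 0.39 -0.3  -2.6 ] w 35.59
dp [ 2.007 -0.004  0.161] dist 50.3
spin 0.0043
```

View pics/p1.png

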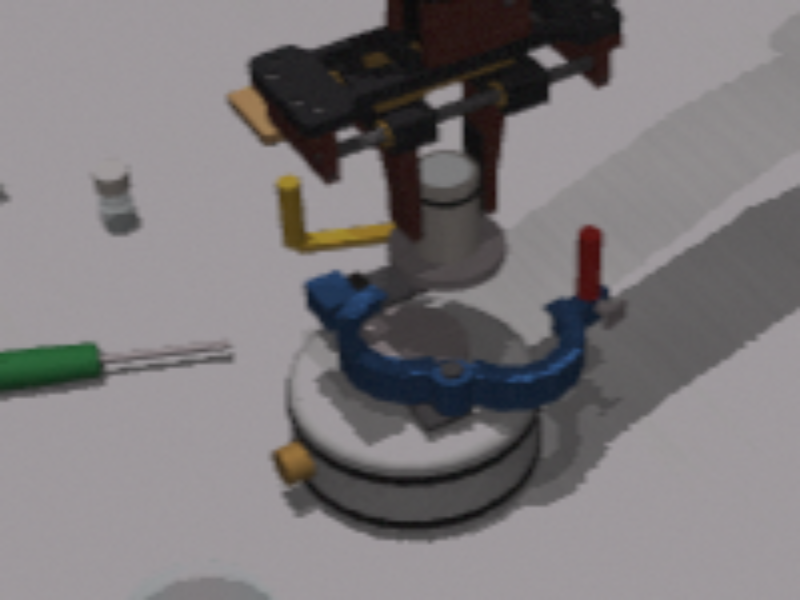

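```bash
python3 - <<'E'
from scan import *
from scipy.optimize import least_squares
s=robot.snapshot('scene')
P,C,uv=cloud(s,(280,165,340,225))
m=(C[:,1]<60)&(P[:,2]>160)&(P[:,2]<174); Q=P[m]; print('flange',m.sum(),Q.min(0),Q.max(0),cv2.minEnclosingCircle(Q[:,:2].astype(np.float32)))
w=(C[:,1]<60)&(P[:,2]>178)&(P[:,2]<215)&(np.hypot(P[:,0]-588,P[:,1]+60)<25); Q=P[w]
print('barrel',least_squares(lambda p:np.hypot(Q[:,0]-p[0],Q[:,1]-p[1])-18,[588,-60],loss='soft_l1').x,w.sum())
t=(C[:,1]<60)&(P[:,2]>219)&(P[:,2]<228)&(np.hypot(P[:,0]-588,P[:,1]+60)<25); print('top',P[t].mean(0),t.sum())
E
python3 d.py 587.8 -64 150 0
```

```text
flange 319 [555.4399844  -83.32840408 160.47353568] [620.30916886 -25.63991238 173.53884213] ((587.5032958984375, -57.04301452636719), 32.94816589355469)
barrel [587.13787765 -59.24397444] 202
top [585.68527589 -56.57303245 223.6147797 ] 168
t 6.95 pos [587.86 -61.05 200.01] az 0.19 q [ 0.5   0.46 -0.65  1.69  0.31  1.09 -0.24] F [-0.13  0.06 -2.98] w 35.56
dp [ 2.    -0.003  0.119] dist 50.1
spin 0.0032
```

{"api": "arm_command", "payload": {
  "steps": [
    {"dp": [0.6,0,0.13],"spin": 0},
    {"dp": [1.2,0,0.13],"spin": 0},
    {"dp": [1.8,0,0.13],"spin": 0},
    {"dp": [2.2,0,0.13],"spin": 0},
    {"dp": [2.3,0,0.13],"spin": 0},
    {"dp": [2.3,0,0.13],"spin": 0},
    {"dp": [2.3,0,0.13],"spin": 0}
  ]
}}

```text
clock: 7.53
tool_pos: [588.2, -65.5, 143.0]
ee_rot: [1.783, 1.57, 0.213]
wrist_force: [0.4, -0.7, -2.8]
width: 35.7
```

```bash
python3 - <<'E'
from scan import *
s=robot.snapshot('scene'); cv2.imwrite('pics/p2.png',cv2.resize(s['image'][140:300,200:400,::-1],None,fx=4,fy=3.75))
E
python3 d.py 587.8 -64.6 137 0
```

```text
t 7.58 pos [588.4  -65.54 143.31] az 0.08 q [ 0.48  0.52 -0.62  1.74  0.36  0.99 -0.28] F [-0.12  0.19 -2.38] w 35.93
dp [ 0.252 -0.024 -0.038] dist 6.4
spin 0.0013
```

View pics/p2.png

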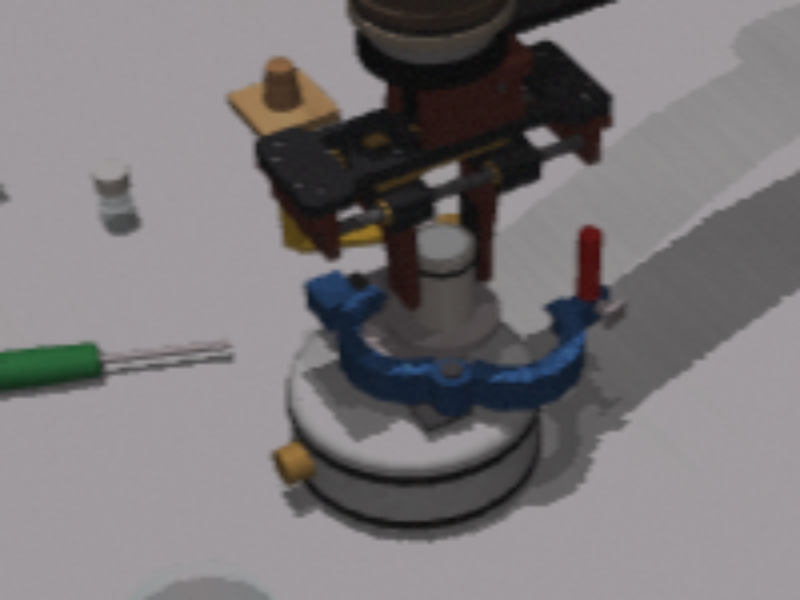

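{"api": "arm_command", "payload": {
  "steps": [
    {"dp": [0.04,0,-0.02],"spin": 0},
    {"dp": [0.08,0,-0.03],"spin": 0},
    {"dp": [0.12,0,-0.03],"spin": 0},
    {"dp": [0.16,0,-0.03],"spin": 0},
    {"dp": [0.2,0,-0.03],"spin": 0},
    {"dp": [0.22,0,-0.03],"spin": 0},
    {"dp": [0.24,0,-0.03],"spin": 0},
    {"dp": [0.25,0,-0.03],"spin": 0}
  ]
}}

```text
clock: 8.25
tool_pos: [587.8, -65.1, 136.1]
ee_rot: [-1.724, 1.571, 2.99]
wrist_force: [-0.5, -0.4, -2.5]
width: 35.4
```

{"api": "arm_command", "payload": {
  "steps": [
    {"dp": [0.01,0,0],"spin": 0},
    {"dp": [0.02,0,0],"spin": 0},
    {"dp": [0.03,0,0],"spin": 0}
  ]
}}

```text
clock: 8.5
tool_pos: [587.8, -65.1, 135.7]
ee_rot: [0.258, 1.571, -1.312]
wrist_force: [-2.6, -0.2, 3.2]
width: 35.6
```

{"api": "arm_command", "payload": {
  "steps": [
    {"dp": [-0.01,0.08,0],"spin": 0},
    {"dp": [-0.01,0.16,0],"spin": 0},
    {"dp": [-0.01,0.24,0],"spin": 0},
    {"dp": [-0.01,0.32,0],"spin": 0},
    {"dp": [-0.01,0.4,0],"spin": 0},
    {"dp": [-0.01,0.4,0],"spin": 0}
  ]
}}

```text
clock: 9.0
tool_pos: [598.4, -65.0, 135.8]
ee_rot: [1.755, 1.57, 0.186]
wrist_force: [1.9, 0.1, 0.0]
width: 35.6
```

```bash
python3 - <<'E'
from scan import *
s=robot.snapshot('scene'); cv2.imwrite('pics/p3.png',cv2.resize(s['image'][160:290,240:380,::-1],None,fx=5.6,fy=4.6))
E
python3 d.py 609.8 -64.6 137 0
```

```text
t 9.05 pos [598.36 -65.04 135.77] az 0.06 q [ 0.47  0.55 -0.62  1.73  0.37  0.98 -0.28] F [ 0.37  0.51 -1.39] w 35.51
dp [-0.049  0.458 -0.017] dist 11.5
spin 0.0011
```

View pics/p3.png

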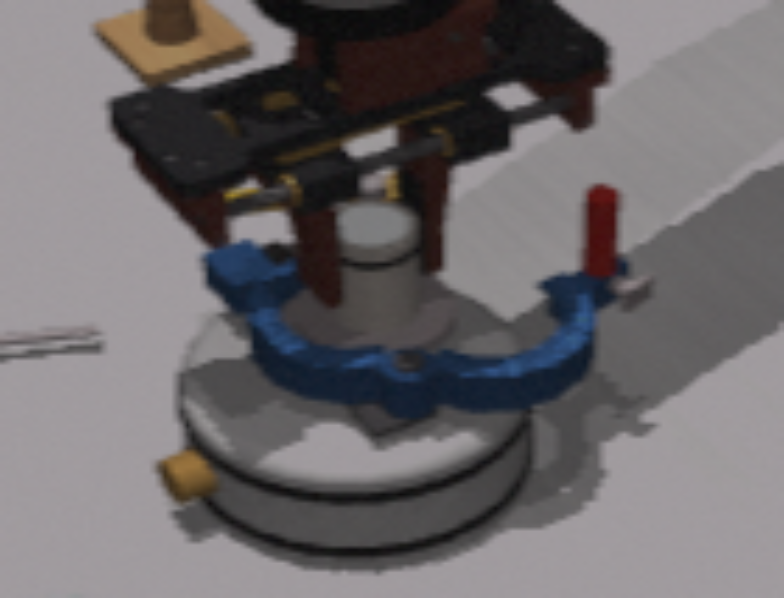

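{"api": "arm_command", "payload": {
  "steps": [
    {"dp": [0,0.06,0],"spin": 0},
    {"dp": [0,0.12,0],"spin": 0},
    {"dp": [0,0.18,0],"spin": 0},
    {"dp": [0,0.24,0],"spin": 0},
    {"dp": [0,0.3,0],"spin": 0},
    {"dp": [0,0.36,0],"spin": 0},
    {"dp": [0,0.38,0],"spin": 0}
  ]
}}

```text
clock: 9.63
tool_pos: [607.5, -65.1, 135.8]
ee_rot: [2.012, 1.571, 0.443]
wrist_force: [-2.9, 0.1, 0.9]
width: 35.5
```

{"api": "arm_command", "payload": {
  "steps": [
    {"dp": [0,0.02,0],"spin": 0},
    {"dp": [0,0.04,0],"spin": 0}
  ]
}}

```text
clock: 9.8
tool_pos: [608.3, -65.1, 135.8]
ee_rot: [-1.34, 1.571, -2.91]
wrist_force: [-1.4, -0.1, 1.1]
width: 35.6
```

{"api": "arm_command", "payload": {
  "steps": [
    {"dp": [0,0.02,0],"spin": 0},
    {"dp": [0,0.04,0],"spin": 0}
  ]
}}

```text
clock: 9.97
tool_pos: [609.3, -65.1, 135.8]
ee_rot: [-0.168, 1.571, -1.738]
wrist_force: [-2.4, -0.7, -0.1]
width: 35.7
```

{"api": "arm_command", "payload": {
  "steps": [
    {"dp": [0,0.02,0],"spin": 0},
    {"dp": [0,0.04,0],"spin": 0}
  ]
}}

```text
clock: 10.13
tool_pos: [610.3, -65.1, 135.8]
ee_rot: [-0.937, 1.571, -2.507]
wrist_force: [-1.9, -0.7, 0.9]
width: 35.8
```

{"api": "arm_command", "payload": {
  "steps": [
    {"dp": [0,0.02,0],"spin": 0},
    {"dp": [0,0.04,0],"spin": 0}
  ]
}}

```text
clock: 10.3
tool_pos: [611.3, -65.1, 135.8]
ee_rot: [-0.57, 1.571, -2.14]
wrist_force: [-2.6, 0.0, 1.1]
width: 35.8
```

{"api": "arm_command", "payload": {
  "steps": [
    {"dp": [0,0.02,0],"spin": 0},
    {"dp": [0,0.04,0],"spin": 0}
  ]
}}

```text
clock: 10.47
tool_pos: [611.5, -65.1, 135.8]
ee_rot: [-1.409, 1.569, -2.978]
wrist_force: [-6.5, 0.2, 6.6]
width: 35.3
```

{"api": "arm_command", "payload": {
  "steps": [
    {"dp": [0,0.02,0],"spin": 0},
    {"dp": [0,0.04,0],"spin": 0}
  ]
}}

```text
clock: 10.63
tool_pos: [611.6, -65.1, 135.8]
ee_rot: [-1.395, 1.567, -2.965]
wrist_force: [-11.7, 0.7, 9.2]
width: 35.8
```

{"api": "arm_command", "payload": {
  "steps": [
    {"dp": [0,-0.04,0],"spin": 0},
    {"dp": [-0.005,-0.08,0],"spin": 0},
    {"dp": [-0.005,-0.1,0],"spin": 0},
    {"dp": [-0.005,-0.1,0],"spin": 0}
  ]
}}

```text
clock: 10.97
tool_pos: [611.2, -65.1, 135.8]
ee_rot: [1.751, 1.57, 0.181]
wrist_force: [-0.3, 0.5, -1.4]
width: 36.0
```

```bash
python3 d.py 609.8 -64.6 137 0
python3 - <<'E'
from scan import *
from scipy.optimize import least_squares
for n,b in [('scene',(280,165,345,260)),('top',(325,225,375,265))]:
    s=robot.snapshot(n); cv2.imwrite('pics/p4%s.png'%n,cv2.resize(s['image'][160:290,240:400,::-1],None,fx=4.8,fy=4.6))
    P,C,uv=cloud(s,b); 
    w=(C[:,1]<60)&(P[:,2]>116)&(P[:,2]<153)&(np.hypot(P[:,0]-610,P[:,1]+62)<25); Q=P[w]
    if w.sum()>10: print('barrel',least_squares(lambda p:np.hypot(Q[:,0]-p[0],Q[:,1]-p[1])-18,[608,-60],loss='soft_l1').x,w.sum())
E
```

```text
t 10.97 pos [611.21 -65.11 135.77] az 0.06 q [ 0.46  0.57 -0.61  1.69  0.38  1.   -0.28] F [-0.27  0.5  -1.38] w 35.97
dp [-0.049 -0.056 -0.02 ] dist 1.9
spin 0.001
barrel [610.30373559 -63.88313276] 181
```

View pics/p4scene.png

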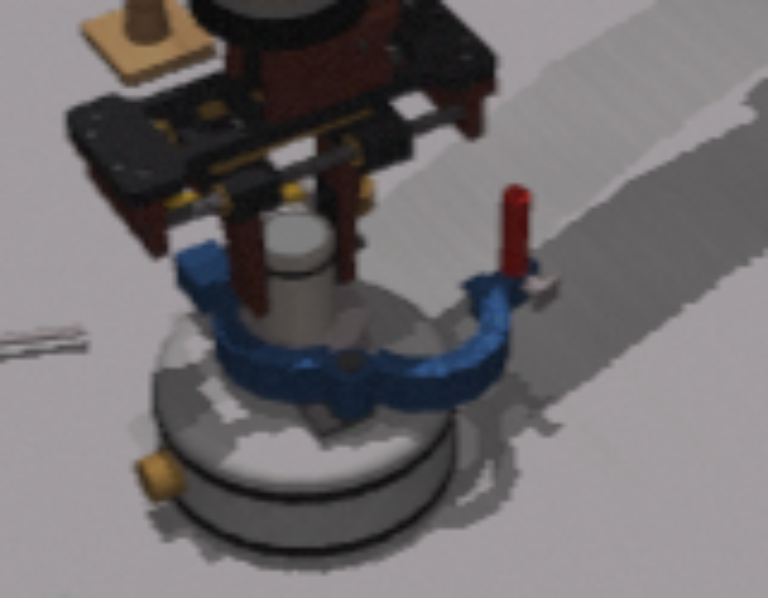

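{"api": "arm_command", "payload": {
  "steps": [
    {"dp": [0,0,0],"spin": 0},
    {"dp": [0,0,0],"spin": 0},
    {"dp": [0,0,0],"spin": 0},
    {"dp": [0,0,0],"spin": 0},
    {"dp": [0,0,0],"spin": 0}
  ],
  "fingers": 60
}}

```text
clock: 11.48
tool_pos: [610.9, -65.1, 135.9]
ee_rot: [1.293, 1.571, -0.277]
wrist_force: [-0.7, -0.6, 0.6]
width: 59.6
```

{"api": "arm_command", "payload": {
  "steps": [
    {"dp": [-0.6,0,0],"spin": 0},
    {"dp": [-1.6,0,0],"spin": 0},
    {"dp": [-2.6,0,0],"spin": 0},
    {"dp": [-3.2,0,0],"spin": 0},
    {"dp": [-3.2,0,0],"spin": 0},
    {"dp": [-3.2,0,0],"spin": 0}
  ]
}}

```text
clock: 11.98
tool_pos: [611.2, -65.1, 216.4]
ee_rot: [1.29, 1.569, -0.28]
wrist_force: [-0.5, 0.2, -0.4]
width: 60.3
```

```bash
python3 d.py 508.3 -37.1 215 0
python3 - <<'E'
from scan import *
from scipy.optimize import least_squares
for n,b in [('scene',(280,165,345,270)),('top',(325,225,375,265))]:
    s=robot.snapshot(n); cv2.imwrite('pics/p5%s.png'%n,cv2.resize(s['image'][160:290,240:400,::-1],None,fx=4.8,fy=4.6))
    P,C,uv=cloud(s,b); 
    w=(C[:,1]<60)&(P[:,2]>116)&(P[:,2]<153)&(np.hypot(P[:,0]-610,P[:,1]+62)<25); Q=P[w]
    if w.sum()>10: print('barrel',least_squares(lambda p:np.hypot(Q[:,0]-p[0],Q[:,1]-p[1])-18,[608,-60],loss='soft_l1').x,w.sum())
E
```

```text
t 11.98 pos [611.17 -65.15 216.44] az 0.05 q [ 0.48  0.49 -0.64  1.61  0.31  1.15 -0.23] F [-0.55  0.19 -0.42] w 60.28
dp [ 0.05  -4.114 -1.125] dist 106.6
spin 0.0008
barrel [610.83322424 -63.99190796] 197
```

View pics/p5scene.png

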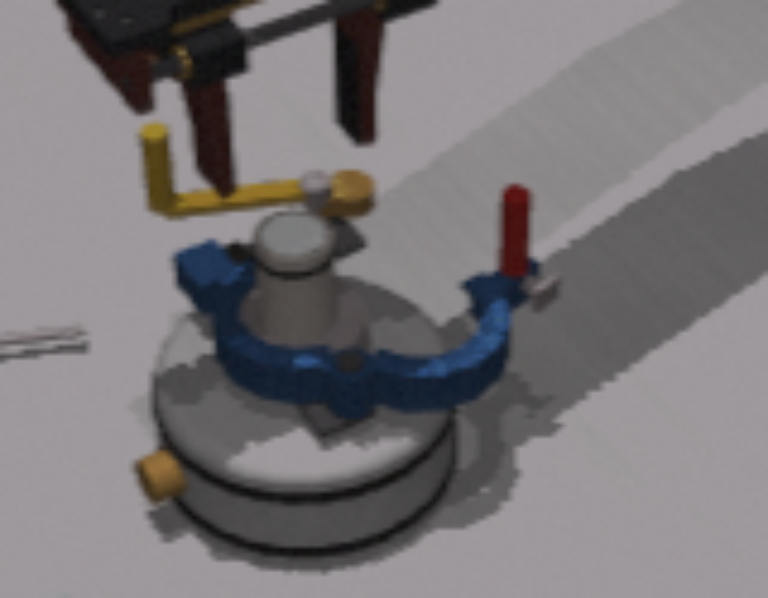

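{"api": "arm_command", "payload": {
  "steps": [
    {"dp": [0,-0.8,-0.2],"spin": 0.12},
    {"dp": [0,-2,-0.5],"spin": 0.24},
    {"dp": [0,-3.2,-0.9],"spin": 0.36},
    {"dp": [0,-4.11,-1.12],"spin": 0.48},
    {"dp": [0,-4.11,-1.12],"spin": 0.6},
    {"dp": [0,-4.11,-1.12],"spin": 0.72},
    {"dp": [0,-4.11,-1.12],"spin": 0.84},
    {"dp": [0,-4.11,-1.12],"spin": 0.96}
  ],
  "fingers": 28
}}

```text
clock: 12.75
tool_pos: [507.2, -37.4, 214.7]
ee_rot: [-0.586, 1.569, -3.122]
wrist_force: [0.6, 0.4, 0.6]
width: 28.3
```

```bash
python3 d.py 508.3 -37.1 133 -78.3
```

```text
t 12.75 pos [507.16 -37.35 214.69] az -55.29 q [ 0.4   0.28 -0.51  1.87  0.16  1.03 -1.14] F [0.57 0.4  0.59] w 28.35
dp [ 3.268  0.021 -0.048] dist 81.7
spin 0.4016
```

{"api": "arm_command", "payload": {
  "steps": [
    {"dp": [0,0.01,-0.03],"spin": 0.12},
    {"dp": [0,0.01,-0.03],"spin": 0.24},
    {"dp": [0.2,0.01,-0.03],"spin": 0.36},
    {"dp": [0.6,0.01,-0.03],"spin": 0.402},
    {"dp": [1,0.01,-0.03],"spin": 0.402},
    {"dp": [1.4,0.01,-0.03],"spin": 0.402},
    {"dp": [1.4,0.01,-0.03],"spin": 0.402}
  ]
}}

```text
clock: 13.33
tool_pos: [507.2, -37.0, 178.1]
ee_rot: [-0.3, 1.566, 3.054]
wrist_force: [-0.6, 0.5, 0.2]
width: 28.3
```

```bash
python3 d.py 508.3 -37.1 133 -78.3
python3 - <<'E'
from scan import *
for n in ['scene','top']:
    s=robot.snapshot(n); 
    c=(slice(140,270),slice(270,430)) if n=='scene' else (slice(220,320),slice(280,400))
    cv2.imwrite('pics/p6%s.png'%n,cv2.resize(s['image'][c][:,:,::-1],None,fx=4.6,fy=4.6))
E
```

```text
t 13.33 pos [507.16 -37.02 178.06] az -77.86 q [ 0.34  0.31 -0.44  1.91  0.16  0.95 -1.53] F [-0.61  0.46  0.19] w 28.28
dp [ 1.802  0.015 -0.052] dist 45.1
spin 0.0076
```

View pics/p6scene.png

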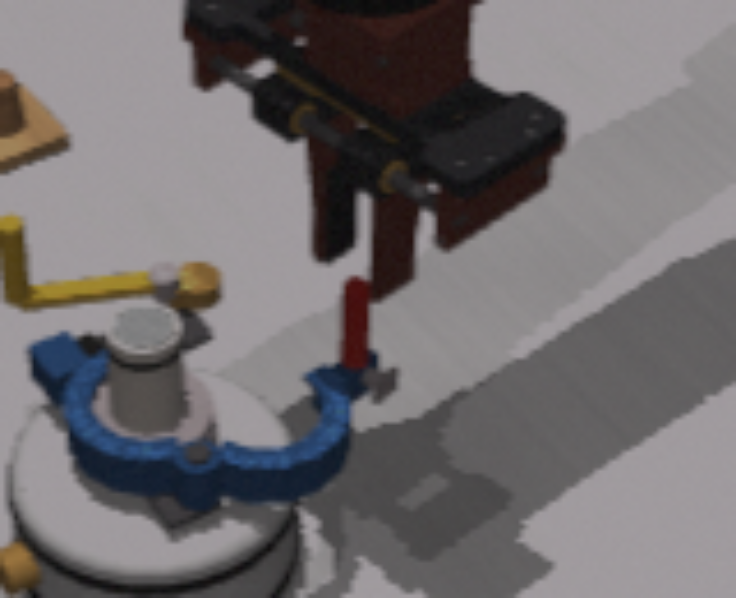

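{"api": "arm_command", "payload": {
  "steps": [
    {"dp": [0.2,0,-0.04],"spin": 0.008},
    {"dp": [0.4,0,-0.04],"spin": 0.008},
    {"dp": [0.6,0,-0.04],"spin": 0.008},
    {"dp": [0.7,0,-0.04],"spin": 0.008}
  ]
}}

```text
clock: 13.77
tool_pos: [509.5, -36.8, 162.7]
ee_rot: [-0.177, 1.57, -3.116]
wrist_force: [0.1, 0.3, 0.4]
width: 28.1
```

{"api": "arm_command", "payload": {
  "steps": [
    {"dp": [0.4,0,0],"spin": 0},
    {"dp": [0.8,0,0],"spin": 0},
    {"dp": [1,0,0],"spin": 0},
    {"dp": [1.08,0,0],"spin": 0},
    {"dp": [1.08,0,0],"spin": 0}
  ]
}}

```text
clock: 14.18
tool_pos: [509.3, -36.7, 135.5]
ee_rot: [-0.329, 1.569, 3.015]
wrist_force: [0.5, 0.4, -0.6]
width: 27.7
```

{"api": "arm_command", "payload": {
  "steps": [
    {"dp": [0,0,0],"spin": 0},
    {"dp": [0,0,0],"spin": 0},
    {"dp": [0,0,0],"spin": 0},
    {"dp": [0,0,0],"spin": 0}
  ],
  "fingers": 10,
  "grip_force": 5
}}

```text
clock: 14.52
tool_pos: [510.0, -36.8, 136.7]
ee_rot: [2.843, 1.57, -0.097]
wrist_force: [0.4, -0.2, 0.1]
width: 13.8
```

```bash
python3 d.py 508.3 -37.1 133 -78.3
python3 - <<'E'
from scan import *
for n in ['scene','top']:
    s=robot.snapshot(n); 
    c=(slice(140,270),slice(270,430)) if n=='scene' else (slice(220,320),slice(280,400))
    cv2.imwrite('pics/p7%s.png'%n,cv2.resize(s['image'][c][:,:,::-1],None,fx=4.6,fy=4.6))
E
```

```text
t 14.52 pos [510.04 -36.75 136.7 ] az -78.44 q [ 0.32  0.37 -0.42  1.95  0.2   0.86 -1.57] F [ 0.38 -0.18  0.06] w 13.77
dp [ 0.148 -0.     0.071] dist 4.1
spin -0.0024
```

View pics/p7scene.png

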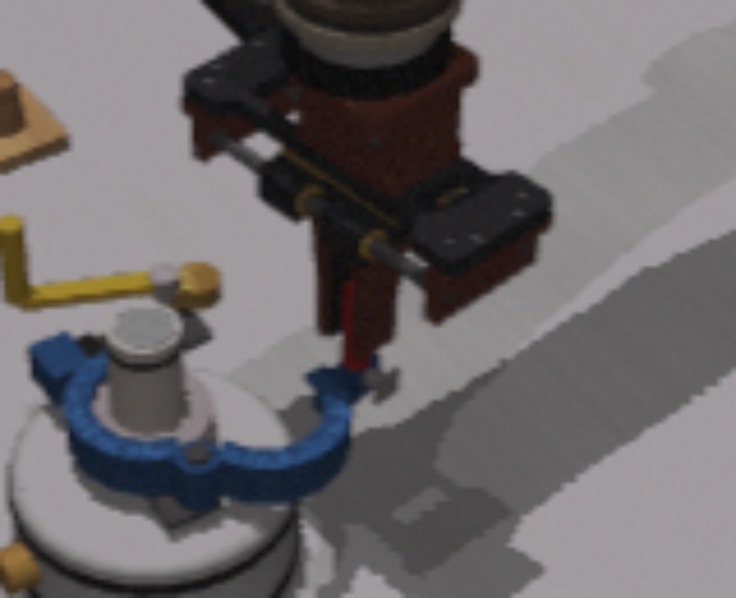

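{"api": "arm_command", "payload": {
  "steps": [
    {"dp": [0,0.204,-0.005],"spin": -0.05},
    {"dp": [0,0.53,-0.035],"spin": -0.13},
    {"dp": [0,0.853,-0.09],"spin": -0.21},
    {"dp": [0,1.17,-0.171],"spin": -0.29},
    {"dp": [0,1.479,-0.277],"spin": -0.37},
    {"dp": [0,1.779,-0.407],"spin": -0.45},
    {"dp": [0,2.068,-0.56],"spin": -0.53},
    {"dp": [0,2.343,-0.737],"spin": -0.61}
  ]
}}

```text
clock: 15.28
tool_pos: [539.9, -90.7, 136.7]
ee_rot: [2.4, 1.57, 0.074]
wrist_force: [-0.4, 0.1, 1.5]
width: 13.4
```

```bash
cat > jaw.py <<'E'
from h import *
from scipy.spatial.transform import Rotation as R
o=robot.get_obs(); M=R.from_euler('xyz',o['ee_rot']).as_matrix(); H=np.array([609.8,-16.3]); v=o['tool_pos'][:2]-H
th=np.degrees(np.arctan2(v[1],v[0])); az=np.degrees(np.arctan2(M[1,1],M[0,1]))
t=np.array([-np.sin(np.radians(th)),np.cos(np.radians(th))]); F=o['wrist_force'][:2]
print('t',o['clock'].round(2),'R',np.hypot(*v).round(2),'th',th.round(2),'jaw',np.radians(-94.5-th).round(4),'az-tan',(az-th-90).round(2),'Ft',(F@t).round(2),'Fr',(F@v/np.hypot(*v)).round(2),'Fz',o['wrist_force'][2].round(2),'w',o['width'].round(2))
E
python3 jaw.py
```

```text
Traceback (most recent call last):
  File "jaw.py", line 6, in <module>
    print('t',o['clock'].round(2),'R',np.hypot(*v).round(2),'th',th.round(2),'jaw',np.radians(-94.5-th).round(4),'az-tan',(az-th-90).round(2),'Ft',(F@t).round(2),'Fr',(F@v/np.hypot(*v)).round(2),'Fz',o['wrist_force'][2].round(2),'w',o['width'].round(2))
              ^^^^^^^^^^^^^^^^
AttributeError: 'float' object has no attribute 'round'
```

{"api": "arm_command", "payload": {
  "steps": [
    {"dp": [0,0.327,-0.013],"spin": -0.08},
    {"dp": [0,0.652,-0.052],"spin": -0.16},
    {"dp": [0,0.972,-0.117],"spin": -0.24},
    {"dp": [0,1.287,-0.208],"spin": -0.32},
    {"dp": [0,1.593,-0.323],"spin": -0.4},
    {"dp": [0,1.889,-0.462],"spin": -0.48},
    {"dp": [0,2.103,-0.582],"spin": -0.54},
    {"dp": [0,2.173,-0.624],"spin": -0.56}
  ]
}}

```text
clock: 15.95
tool_pos: [590.6, -116.6, 136.6]
ee_rot: [2.195, 1.57, 0.428]
wrist_force: [-0.8, 0.7, 3.2]
width: 13.8
```

```bash
sed -i "s/o\['clock'\]/np.float64(o['clock'])/;s/o\['width'\]/np.float64(o['width'])/;s/F=o\['wrist_force'\]\[:2\]/F=np.array(o['wrist_force'])[:2]/" jaw.py; python3 jaw.py
python3 - <<'E'
from scan import *
for n in ['scene','top']:
    s=robot.snapshot(n); 
    c=(slice(140,270),slice(230,390)) if n=='scene' else (slice(200,300),slice(290,410))
    cv2.imwrite('pics/p8%s.png'%n,cv2.resize(s['image'][c][:,:,::-1],None,fx=4.6,fy=4.6))
E
```

```text
t 15.95 R 102.14 th -100.85 jaw 0.1109 az-tan -0.4 Ft -0.94 Fr -0.58 Fz 3.18 w 13.8
```

View pics/p8scene.png

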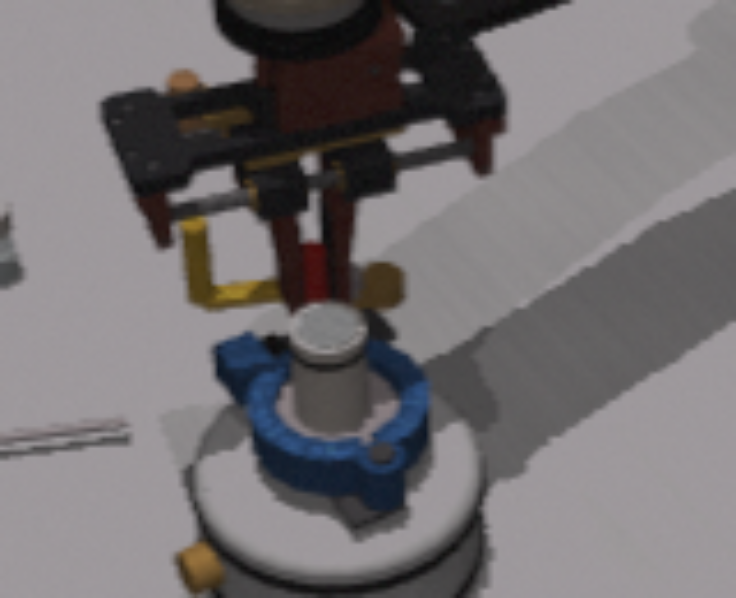

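{"api": "arm_command", "payload": {
  "steps": [
    {"dp": [0,0.08,-0.001],"spin": -0.02},
    {"dp": [0,0.163,-0.003],"spin": -0.04},
    {"dp": [0,0.245,-0.007],"spin": -0.06},
    {"dp": [0,0.245,-0.007],"spin": -0.06}
  ]
}}

```text
clock: 16.38
tool_pos: [596.2, -117.5, 136.6]
ee_rot: [1.53, 1.57, -0.178]
wrist_force: [0.9, -0.8, 3.5]
width: 13.8
```

```bash
python3 jaw.py
```

```text
t 16.38 R 102.15 th -97.64 jaw 0.0548 az-tan -0.24 Ft 1.05 Fr 0.67 Fz 3.49 w 13.83
```

{"api": "arm_command", "payload": {
  "steps": [
    {"dp": [0,0.041,0],"spin": -0.01},
    {"dp": [0,0.082,-0.001],"spin": -0.02},
    {"dp": [0,0.082,-0.001],"spin": -0.02}
  ]
}}

```text
clock: 16.63
tool_pos: [598.1, -117.8, 136.6]
ee_rot: [1.559, 1.57, -0.13]
wrist_force: [0.0, 0.9, 5.4]
width: 14.0
```

```bash
python3 jaw.py
```

```text
t 16.63 R 102.17 th -96.57 jaw 0.0362 az-tan -0.2 Ft -0.06 Fr -0.87 Fz 5.42 w 14.02
```

{"api": "arm_command", "payload": {
  "steps": [
    {"dp": [-0.02,0.02,0],"spin": -0.005},
    {"dp": [-0.02,0.04,0],"spin": -0.01},
    {"dp": [-0.02,0.04,0],"spin": -0.01}
  ]
}}

```text
clock: 16.88
tool_pos: [598.7, -117.8, 136.7]
ee_rot: [-2.092, 1.571, 2.512]
wrist_force: [-0.3, 0.4, 1.2]
width: 13.8
```

```bash
python3 jaw.py
```

```text
t 16.88 R 102.15 th -96.22 jaw 0.03 az-tan 0.01 Ft -0.3 Fr -0.39 Fz 1.16 w 13.78
```

{"api": "arm_command", "payload": {
  "steps": [
    {"dp": [0,0.02,0],"spin": -0.005},
    {"dp": [0,0.04,0],"spin": -0.01},
    {"dp": [0,0.04,0],"spin": -0.01}
  ]
}}

```text
clock: 17.13
tool_pos: [599.8, -118.0, 136.7]
ee_rot: [-2.138, 1.571, 2.476]
wrist_force: [0.0, 0.3, 2.1]
width: 13.8
```

```bash
python3 jaw.py
```

```text
t 17.13 R 102.18 th -95.63 jaw 0.0197 az-tan -0.01 Ft -0.01 Fr -0.35 Fz 2.09 w 13.79
```

{"api": "arm_command", "payload": {
  "steps": [
    {"dp": [0,0.02,0],"spin": -0.005},
    {"dp": [0,0.04,0],"spin": -0.01},
    {"dp": [0,0.04,0],"spin": -0.01}
  ]
}}

```text
clock: 17.38
tool_pos: [600.8, -118.1, 136.7]
ee_rot: [-2.324, 1.571, 2.3]
wrist_force: [0.2, 1.3, 0.6]
width: 14.2
```

```bash
python3 jaw.py
```

```text
t 17.38 R 102.17 th -95.06 jaw 0.0098 az-tan -0.0 Ft 0.06 Fr -1.34 Fz 0.64 w 14.16
```

{"api": "arm_command", "payload": {
  "steps": [
    {"dp": [0,0.02,0],"spin": -0.005},
    {"dp": [0,0.04,0],"spin": -0.01},
    {"dp": [0,0.04,0],"spin": -0.01}
  ]
}}

```text
clock: 17.63
tool_pos: [601.8, -118.1, 136.7]
ee_rot: [-2.296, 1.571, 2.338]
wrist_force: [0.6, 0.8, 0.5]
width: 13.9
```

```bash
python3 jaw.py
```

```text
t 17.63 R 102.15 th -94.5 jaw 0.0001 az-tan 0.01 Ft 0.53 Fr -0.84 Fz 0.55 w 13.9
```

{"api": "arm_command", "payload": {
  "steps": [
    {"dp": [0,0.02,0],"spin": -0.005},
    {"dp": [0,0.04,0],"spin": -0.01},
    {"dp": [0,0.04,0],"spin": -0.01}
  ]
}}

```text
clock: 17.88
tool_pos: [602.6, -118.2, 136.7]
ee_rot: [-1.801, 1.57, 2.843]
wrist_force: [-0.9, 1.6, 0.1]
width: 14.0
```

```bash
python3 jaw.py
```

```text
t 17.88 R 102.16 th -94.04 jaw -0.0081 az-tan 0.12 Ft -0.97 Fr -1.51 Fz 0.1 w 13.95
```

{"api": "arm_command", "payload": {
  "steps": [
    {"dp": [0,0.02,0],"spin": -0.005},
    {"dp": [0,0.04,0],"spin": -0.01},
    {"dp": [0,0.04,0],"spin": -0.01}
  ]
}}

```text
clock: 18.13
tool_pos: [602.8, -118.2, 136.7]
ee_rot: [-1.524, 1.569, 3.13]
wrist_force: [-4.8, 1.6, 2.3]
width: 13.6
```

```bash
python3 jaw.py
```

```text
t 18.13 R 102.15 th -93.93 jaw -0.01 az-tan 0.59 Ft -4.89 Fr -1.25 Fz 2.34 w 13.63
```

{"api": "arm_command", "payload": {
  "steps": [
    {"dp": [0,0,0],"spin": 0},
    {"dp": [0,0,0],"spin": 0},
    {"dp": [0,0,0],"spin": 0}
  ],
  "fingers": 28
}}

```text
clock: 18.38
tool_pos: [604.2, -118.9, 137.0]
ee_rot: [1.137, 1.57, -0.493]
wrist_force: [-0.3, 0.3, 0.6]
width: 27.2
```

{"api": "arm_command", "payload": {
  "steps": [
    {"dp": [-0.5,0,0],"spin": 0},
    {"dp": [-1.4,0,0],"spin": 0},
    {"dp": [-2.4,0,0],"spin": 0},
    {"dp": [-3,0,0],"spin": 0},
    {"dp": [-3,0,0],"spin": 0},
    {"dp": [-3,0,0],"spin": 0}
  ]
}}

```text
clock: 18.88
tool_pos: [604.4, -118.6, 213.3]
ee_rot: [1.3, 1.568, -0.33]
wrist_force: [-0.6, 0.5, -1.2]
width: 28.3
```

```bash
python3 jaw.py; python3 d.py 629 -163.2 200
python3 - <<'E'
from scan import *
B={'scene':(255,175,365,290),'top':(310,205,400,295)}
for n in ['scene','top']:
    s=robot.snapshot(n); 
    c=(slice(150,280),slice(230,390)) if n=='scene' else (slice(200,300),slice(290,410))
    cv2.imwrite('pics/p9%s.png'%n,cv2.resize(s['image'][c][:,:,::-1],None,fx=4.6,fy=4.6))
    P,C,uv=cloud(s,B[n]); M=masks(P,C)
    for k in ['red','yel']:
        Q=P[M[k]&(P[:,2]>125)&(P[:,2]<165)]; print(n,k,len(Q),Q.mean(0) if len(Q) else '')
    y=P[M['yel']&(P[:,2]>104)&(P[:,2]<116)]; m=y[:,:2].mean(0); u,sv,vt=np.linalg.svd(y[:,:2]-m); print('lever ang',np.degrees(np.arctan2(vt[0,1],vt[0,0])),m)
E
```

```text
t 18.88 R 102.42 th -93.02 jaw -0.0258 az-tan -0.37 Ft -0.59 Fr -0.51 Fz -1.16 w 28.29
t 18.88 pos [ 604.4  -118.58  213.28] az -3.39 q [ 0.6   0.5  -0.69  1.61  0.35  1.15 -0.23] F [-0.56  0.54 -1.16] w 28.29
dp [0.535 1.086 1.723] dist 52.7
scene red 62 [ 603.32837277 -114.64501625  145.31901161]
scene yel 60 [ 630.99032542 -160.6003139   145.14591317]
lever ang -19.76662637828225 [ 603.12607056 -152.47525998]
top red 0 
top yel 0 
lever ang 0.0 [nan nan]<stdin>:10: RuntimeWarning: Mean of empty slice.
  ret = um.true_divide(
```

View pics/p9scene.png

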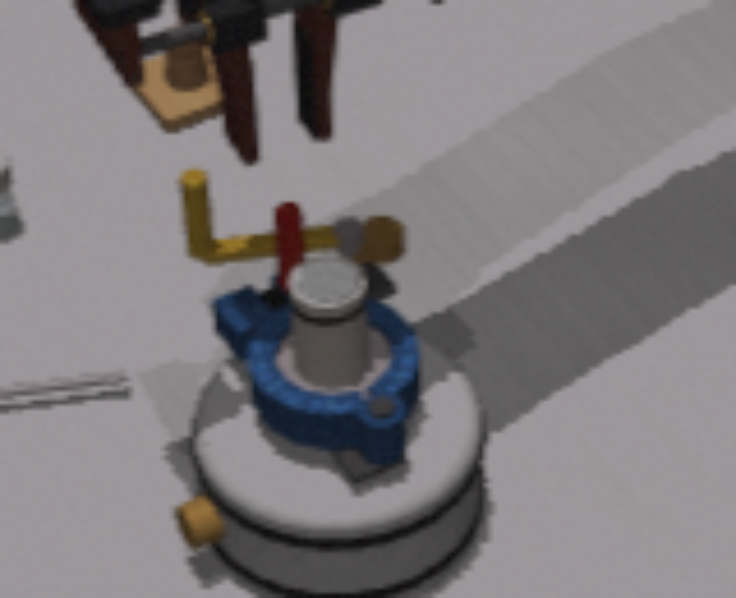

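{"api": "arm_command", "payload": {
  "steps": [
    {"dp": [0,0.4,0.7],"spin": -0.12},
    {"dp": [0,0.9,1.4],"spin": -0.24},
    {"dp": [0,1.12,1.737],"spin": -0.36},
    {"dp": [0,1.12,1.737],"spin": -0.48},
    {"dp": [0,1.12,1.737],"spin": -0.6},
    {"dp": [0,1.12,1.737],"spin": -0.72},
    {"dp": [0,1.12,1.737],"spin": -0.84},
    {"dp": [0,1.12,1.737],"spin": -0.96}
  ]
}}

```text
clock: 19.65
tool_pos: [628.5, -163.5, 210.4]
ee_rot: [-2.783, 1.569, 2.836]
wrist_force: [0.1, -1.0, 0.8]
width: 27.8
```

```bash
python3 d.py 629.8 -163.6 178 70
```

```text
t 19.65 pos [ 628.51 -163.46  210.36] az 51.97 q [ 0.75  0.63 -0.89  1.52  0.5   1.24  0.7 ] F [ 0.06 -0.95  0.81] w 27.84
dp [1.294 0.028 0.047] dist 32.4
spin -0.3147
```

{"api": "arm_command", "payload": {
  "steps": [
    {"dp": [0.1,0.02,0.03],"spin": -0.12},
    {"dp": [0.5,0.02,0.03],"spin": -0.24},
    {"dp": [0.9,0.02,0.03],"spin": -0.315},
    {"dp": [1.25,0.02,0.03],"spin": -0.315},
    {"dp": [1.25,0.02,0.03],"spin": -0.315}
  ]
}}

```text
clock: 20.07
tool_pos: [628.6, -163.6, 177.5]
ee_rot: [-3.09, 1.566, 2.836]
wrist_force: [-1.2, -0.6, -0.1]
width: 28.3
```

```bash
python3 d.py 629.8 -163.6 136 70
python3 - <<'E'
from scan import *
for n in ['scene']:
    s=robot.snapshot(n); 
    c=(slice(120,250),slice(210,370))
    cv2.imwrite('pics/q1%s.png'%n,cv2.resize(s['image'][c][:,:,::-1],None,fx=4.6,fy=4.6))
E
```

```text
t 20.07 pos [ 628.58 -163.62  177.47] az 69.53 q [ 0.78  0.69 -0.94  1.55  0.58  1.21  0.95] F [-1.23 -0.63 -0.05] w 28.3
dp [1.659 0.018 0.053] dist 41.5
spin -0.0083
```

View pics/q1scene.png

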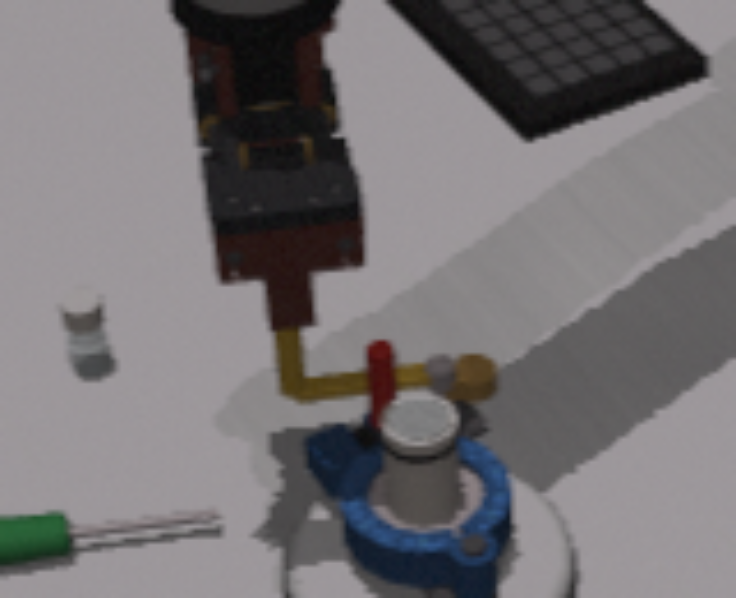

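{"api": "arm_command", "payload": {
  "steps": [
    {"dp": [0.2,0.01,0.04],"spin": -0.008},
    {"dp": [0.4,0.01,0.04],"spin": -0.008},
    {"dp": [0.6,0.01,0.04],"spin": -0.008},
    {"dp": [0.7,0.01,0.04],"spin": -0.008}
  ]
}}

```text
clock: 20.45
tool_pos: [630.9, -163.6, 162.4]
ee_rot: [-2.44, 1.57, -2.787]
wrist_force: [0.1, 0.5, 0.1]
width: 28.0
```

{"api": "arm_command", "payload": {
  "steps": [
    {"dp": [0.4,0,0],"spin": 0},
    {"dp": [0.8,0,0],"spin": 0},
    {"dp": [0.95,0,0],"spin": 0},
    {"dp": [1,0,0],"spin": 0},
    {"dp": [1,0,0],"spin": 0},
    {"dp": [1,0,0],"spin": 0}
  ]
}}

```text
clock: 20.95
tool_pos: [631.2, -163.5, 138.2]
ee_rot: [1.069, 1.571, 0.723]
wrist_force: [0.1, 0.3, 0.5]
width: 28.2
```

{"api": "arm_command", "payload": {
  "steps": [
    {"dp": [0,0,0],"spin": 0},
    {"dp": [0,0,0],"spin": 0},
    {"dp": [0,0,0],"spin": 0},
    {"dp": [0,0,0],"spin": 0}
  ],
  "fingers": 10,
  "grip_force": 8
}}

```text
clock: 21.28
tool_pos: [631.3, -164.0, 138.5]
ee_rot: [-0.463, 1.57, -0.811]
wrist_force: [-0.4, -1.2, 0.7]
width: 13.7
```

```bash
cat > lev.py <<'E'
from h import *
from scipy.spatial.transform import Rotation as R
o=robot.get_obs(); M=R.from_euler('xyz',o['ee_rot']).as_matrix(); H=np.array([560,-138.3]); v=o['tool_pos'][:2]-H
th=np.degrees(np.arctan2(v[1],v[0])); az=np.degrees(np.arctan2(M[1,1],M[0,1]))
t=np.array([np.sin(np.radians(th)),-np.cos(np.radians(th))]); F=np.array(o['wrist_force'])[:2]
print('t',round(float(o['clock']),2),'p',np.round(o['tool_pos'],2),'R',np.hypot(*v).round(2),'th',th.round(2),'lever',np.radians(-45-th).round(4),'az-tan',(az-th-90).round(2),'Fcw',(F@t).round(2),'Fr',(F@v/np.hypot(*v)).round(2),'Fz',round(float(o['wrist_force'][2]),2),'w',round(float(o['width']),2),'F tooly',(F@M[:2,1]).round(2))
E
python3 lev.py
```

```text
t 21.28 p [ 631.27 -163.95  138.47] R 75.74 th -19.8 lever -0.4399 az-tan -0.09 Fcw 1.25 Fr 0.03 Fz 0.67 w 13.7 F tooly -1.25
```

{"api": "arm_command", "payload": {
  "steps": [
    {"dp": [0,-0.15,-0.004],"spin": 0.05},
    {"dp": [0,-0.45,-0.034],"spin": 0.15},
    {"dp": [0,-0.745,-0.094],"spin": 0.25},
    {"dp": [0,-1.032,-0.183],"spin": 0.35},
    {"dp": [0,-1.309,-0.3],"spin": 0.45},
    {"dp": [0,-1.573,-0.444],"spin": 0.55},
    {"dp": [0,-1.822,-0.614],"spin": 0.65},
    {"dp": [0,-1.939,-0.708],"spin": 0.7}
  ]
}}

```text
clock: 21.95
tool_pos: [598.7, -203.4, 138.6]
ee_rot: [1.071, 1.568, 0.018]
wrist_force: [3.5, 0.8, -1.0]
width: 13.9
```

```bash
python3 lev.py
```

```text
t 21.95 p [ 598.66 -203.43  138.6 ] R 75.74 th -59.31 lever 0.2498 az-tan -1.01 Fcw -3.45 Fr 1.07 Fz -1.04 w 13.93 F tooly 3.47
```

{"api": "arm_command", "payload": {
  "steps": [
    {"dp": [0,-0.15,-0.004],"spin": 0.05},
    {"dp": [0,-0.45,-0.034],"spin": 0.15},
    {"dp": [0,-0.745,-0.094],"spin": 0.25},
    {"dp": [0,-1.032,-0.183],"spin": 0.35},
    {"dp": [0,-1.309,-0.3],"spin": 0.45},
    {"dp": [0,-1.573,-0.444],"spin": 0.55},
    {"dp": [0,-1.822,-0.614],"spin": 0.65},
    {"dp": [0,-1.939,-0.708],"spin": 0.7}
  ]
}}

```text
clock: 22.62
tool_pos: [547.5, -213.1, 138.6]
ee_rot: [1.208, 1.568, -0.546]
wrist_force: [3.7, -2.9, -3.1]
width: 13.6
```

```bash
python3 lev.py
```

```text
t 22.62 p [ 547.46 -213.07  138.61] R 75.81 th -99.52 lever 0.9516 az-tan -0.93 Fcw -4.14 Fr 2.24 Fz -3.14 w 13.64 F tooly 4.17
```

{"api": "arm_command", "payload": {
  "steps": [
    {"dp": [0,-0.18,-0.005],"spin": 0.06},
    {"dp": [0,-0.36,-0.022],"spin": 0.12},
    {"dp": [0,-0.538,-0.048],"spin": 0.18},
    {"dp": [0,-0.715,-0.086],"spin": 0.24},
    {"dp": [0,-0.83,-0.116],"spin": 0.28},
    {"dp": [0,-0.83,-0.116],"spin": 0.28}
  ]
}}

```text
clock: 23.12
tool_pos: [527.2, -206.6, 138.5]
ee_rot: [0.999, 1.569, -1.031]
wrist_force: [1.0, -3.0, -0.2]
width: 13.9
```

```bash
python3 lev.py; python3 - <<'E'
from scan import *
for n in ['scene']:
    s=robot.snapshot(n); 
    c=(slice(120,250),slice(210,370))
    cv2.imwrite('pics/q2%s.png'%n,cv2.resize(s['image'][c][:,:,::-1],None,fx=4.6,fy=4.6))
E
```

```text
t 23.12 p [ 527.2  -206.6   138.54] R 75.77 th -115.65 lever 1.2331 az-tan -0.62 Fcw -2.19 Fr 2.3 Fz -0.22 w 13.87 F tooly 2.22
```

View pics/q2scene.png

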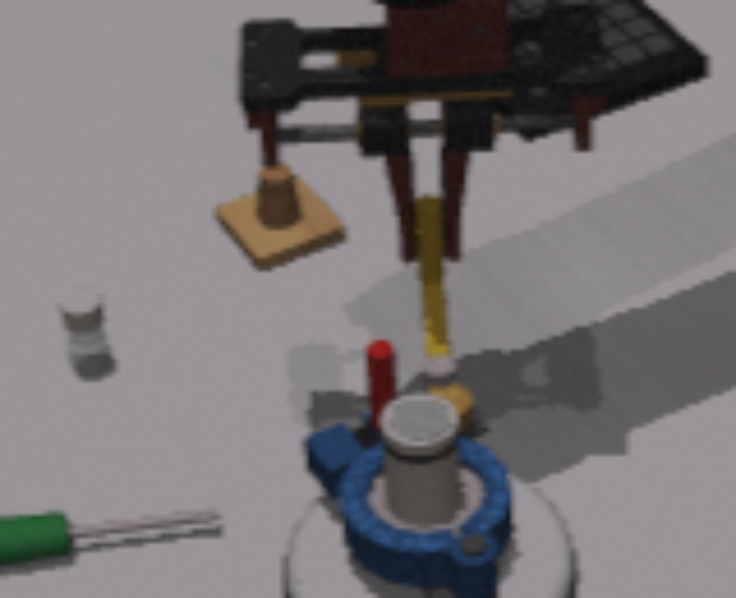

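{"api": "arm_command", "payload": {
  "steps": [
    {"dp": [0,-0.09,-0.001],"spin": 0.03},
    {"dp": [0,-0.18,-0.005],"spin": 0.06},
    {"dp": [0,-0.27,-0.012],"spin": 0.09},
    {"dp": [0,-0.27,-0.012],"spin": 0.09}
  ]
}}

```text
clock: 23.5
tool_pos: [521.3, -203.4, 138.5]
ee_rot: [0.843, 1.569, -1.274]
wrist_force: [-0.1, -4.5, 2.1]
width: 13.7
```

```bash
python3 lev.py
```

```text
t 23.5 p [ 521.32 -203.37  138.47] R 75.7 th -120.73 lever 1.3218 az-tan -0.59 Fcw -2.17 Fr 3.94 Fz 2.08 w 13.74 F tooly 2.21
```

{"api": "arm_command", "payload": {
  "steps": [
    {"dp": [0,-0.09,-0.001],"spin": 0.03},
    {"dp": [0,-0.15,-0.004],"spin": 0.05},
    {"dp": [0,-0.15,-0.004],"spin": 0.05}
  ]
}}

```text
clock: 23.75
tool_pos: [518.2, -201.4, 138.5]
ee_rot: [0.864, 1.569, -1.302]
wrist_force: [-0.2, -5.0, 2.4]
width: 14.0
```

```bash
python3 lev.py
```

```text
t 23.75 p [ 518.2  -201.39  138.47] R 75.68 th -123.52 lever 1.3705 az-tan -0.62 Fcw -2.58 Fr 4.25 Fz 2.42 w 14.03 F tooly 2.63
```

{"api": "arm_command", "payload": {
  "steps": [
    {"dp": [0,-0.09,-0.001],"spin": 0.03},
    {"dp": [0,-0.15,-0.004],"spin": 0.05},
    {"dp": [0,-0.15,-0.004],"spin": 0.05}
  ]
}}

```text
clock: 24.0
tool_pos: [515.1, -199.2, 138.4]
ee_rot: [0.777, 1.569, -1.439]
wrist_force: [-0.3, -4.0, 3.2]
width: 13.8
```

```bash
python3 lev.py
```

```text
t 24.0 p [ 515.07 -199.22  138.44] R 75.7 th -126.41 lever 1.4209 az-tan -0.6 Fcw -2.16 Fr 3.37 Fz 3.2 w 13.82 F tooly 2.2
```

{"api": "arm_command", "payload": {
  "steps": [
    {"dp": [-0.015,-0.09,0.03],"spin": 0.03},
    {"dp": [-0.015,-0.12,0.03],"spin": 0.04},
    {"dp": [-0.015,-0.12,0.03],"spin": 0.04}
  ]
}}

```text
clock: 24.25
tool_pos: [512.4, -197.1, 138.6]
ee_rot: [1.46, 1.57, -0.796]
wrist_force: [1.3, -4.3, 0.0]
width: 13.8
```

```bash
python3 lev.py
```

```text
t 24.25 p [ 512.42 -197.14  138.56] R 75.67 th -128.96 lever 1.4654 az-tan -0.29 Fcw -3.68 Fr 2.54 Fz 0.01 w 13.79 F tooly 3.69
```

{"api": "arm_command", "payload": {
  "steps": [
    {"dp": [0,-0.06,0],"spin": 0.02},
    {"dp": [0,-0.12,-0.002],"spin": 0.04},
    {"dp": [0,-0.12,-0.002],"spin": 0.04}
  ]
}}

```text
clock: 24.5
tool_pos: [509.8, -195.0, 138.5]
ee_rot: [0.361, 1.571, -1.937]
wrist_force: [0.5, -3.6, -0.9]
width: 13.6
```

```bash
python3 lev.py
```

```text
t 24.5 p [ 509.8  -194.97  138.52] R 75.71 th -131.53 lever 1.5103 az-tan -0.14 Fcw -2.78 Fr 2.33 Fz -0.9 w 13.59 F tooly 2.79
```

{"api": "arm_command", "payload": {
  "steps": [
    {"dp": [0,-0.06,0],"spin": 0.02},
    {"dp": [0,-0.12,-0.002],"spin": 0.04},
    {"dp": [0,-0.12,-0.002],"spin": 0.04}
  ]
}}

```text
clock: 24.75
tool_pos: [507.4, -192.8, 138.5]
ee_rot: [-0.58, 1.57, -2.918]
wrist_force: [-0.4, -3.3, -0.3]
width: 13.4
```

```bash
python3 lev.py
```

```text
t 24.75 p [ 507.43 -192.78  138.48] R 75.71 th -133.98 lever 1.553 az-tan -0.01 Fcw -2.02 Fr 2.62 Fz -0.27 w 13.43 F tooly 2.02
```

Still free friction (≈2–3 N). Continue.

{"api": "arm_command", "payload": {
  "steps": [
    {"dp": [0,-0.06,0],"spin": 0.02},
    {"dp": [0,-0.12,-0.002],"spin": 0.04},
    {"dp": [0,-0.12,-0.002],"spin": 0.04}
  ]
}}

```text
clock: 25.0
tool_pos: [505.3, -190.6, 138.5]
ee_rot: [-0.814, 1.57, 3.091]
wrist_force: [-0.3, -4.0, 1.4]
width: 14.1
```

```bash
python3 lev.py
```

```text
t 25.0 p [ 505.29 -190.56  138.48] R 75.66 th -136.31 lever 1.5937 az-tan 0.04 Fcw -2.68 Fr 3.05 Fz 1.39 w 14.13 F tooly 2.68
```

{"api": "arm_command", "payload": {
  "steps": [
    {"dp": [0,-0.06,0],"spin": 0.02},
    {"dp": [0,-0.12,-0.002],"spin": 0.04},
    {"dp": [0,-0.12,-0.002],"spin": 0.04}
  ]
}}

```text
clock: 25.25
tool_pos: [503.3, -188.3, 138.5]
ee_rot: [-1.018, 1.571, 2.847]
wrist_force: [0.6, -4.3, 0.9]
width: 13.6
```

```bash
python3 lev.py
```

```text
t 25.25 p [ 503.33 -188.35  138.51] R 75.6 th -138.55 lever 1.6327 az-tan -0.02 Fcw -3.62 Fr 2.45 Fz 0.95 w 13.62 F tooly 3.62
```

{"api": "arm_command", "payload": {
  "steps": [
    {"dp": [0,-0.06,0],"spin": 0.02},
    {"dp": [0,-0.12,-0.002],"spin": 0.04},
    {"dp": [0,-0.12,-0.002],"spin": 0.04}
  ]
}}

```text
clock: 25.5
tool_pos: [501.4, -186.0, 138.5]
ee_rot: [-1.038, 1.571, 2.786]
wrist_force: [0.1, -2.1, 0.7]
width: 13.7
```

```bash
python3 lev.py
```

```text
t 25.5 p [ 501.36 -186.02  138.47] R 75.61 th -140.86 lever 1.6731 az-tan 0.01 Fcw -1.65 Fr 1.26 Fz 0.73 w 13.65 F tooly 1.65
```

{"api": "arm_command", "payload": {
  "steps": [
    {"dp": [0,-0.06,0],"spin": 0.02},
    {"dp": [0,-0.09,-0.002],"spin": 0.03},
    {"dp": [0,-0.09,-0.002],"spin": 0.03}
  ]
}}

```text
clock: 25.75
tool_pos: [500.1, -184.5, 138.5]
ee_rot: [-0.377, 1.571, -2.865]
wrist_force: [0.4, -2.7, -0.1]
width: 13.8
```

```bash
cat > avg.py <<'E'
from h import *
import sys
H=np.array([560,-138.3]); A=[]
for i in range(int(sys.argv[1]) if len(sys.argv)>1 else 4):
    if i: robot.snapshot('top')
    o=robot.get_obs(); v=np.array(o['tool_pos'])[:2]-H; r=v/np.hypot(*v); F=np.array(o['wrist_force']); A.append([F[:2]@[r[1],-r[0]],F[:2]@r,F[2],-45-np.degrees(np.arctan2(v[1],v[0])),np.hypot(*v)])
A=np.array(A); print('Fcw',A[:,0].round(2),'mean',A.mean(0).round(2),'lever',np.radians(A[-1,3]).round(4),'t',round(float(o['clock']),2))
E
python3 avg.py
```

```text
Fcw [-2.39 -2.5  -2.51 -2.16] mean [-2.39  2.04  0.83 97.41 75.61] lever 1.7 t 25.9
```

{"api": "arm_command", "payload": {
  "steps": [
    {"dp": [0,-0.06,0],"spin": 0.02},
    {"dp": [0,-0.09,-0.002],"spin": 0.03},
    {"dp": [0,-0.09,-0.002],"spin": 0.03}
  ]
}}

```text
clock: 26.15
tool_pos: [498.9, -182.9, 138.5]
ee_rot: [1.741, 1.57, -0.777]
wrist_force: [0.6, -4.5, -0.2]
width: 13.3
```

```bash
python3 avg.py
```

```text
Fcw [-3.97 -3.73 -4.01 -4.66] mean [-4.090e+00  2.220e+00 -1.000e-02  9.886e+01  7.560e+01] lever 1.725 t 26.3
```

{"api": "arm_command", "payload": {
  "steps": [
    {"dp": [0,-0.06,0],"spin": 0.02},
    {"dp": [0,-0.09,-0.002],"spin": 0.03},
    {"dp": [0,-0.09,-0.002],"spin": 0.03}
  ]
}}

```text
clock: 26.55
tool_pos: [497.8, -181.2, 138.5]
ee_rot: [1.851, 1.57, -0.697]
wrist_force: [0.9, -4.8, -1.1]
width: 13.8
```

```bash
python3 avg.py
```

```text
Fcw [-4.5  -4.86 -4.68 -5.08] mean [ -4.78   1.69  -0.99 100.39  75.6 ] lever 1.7521 t 26.7
```

{"api": "arm_command", "payload": {
  "steps": [
    {"dp": [0,-0.03,0],"spin": 0.01},
    {"dp": [0,-0.06,-0.001],"spin": 0.02},
    {"dp": [0,-0.06,-0.001],"spin": 0.02}
  ]
}}

```text
clock: 26.95
tool_pos: [497.1, -180.2, 138.5]
ee_rot: [1.878, 1.57, -0.69]
wrist_force: [2.1, -5.8, -1.4]
width: 13.9
```

```bash
python3 avg.py
```

```text
Fcw [-6.02 -7.04 -6.58 -5.02] mean [ -6.16   1.59  -0.79 101.32  75.59] lever 1.7684 t 27.1
```

{"api": "arm_command", "payload": {
  "steps": [
    {"dp": [0,-0.03,0],"spin": 0.01},
    {"dp": [0,-0.06,-0.001],"spin": 0.02},
    {"dp": [0,-0.06,-0.001],"spin": 0.02}
  ]
}}

```text
clock: 27.35
tool_pos: [496.4, -179.1, 138.6]
ee_rot: [1.895, 1.569, -0.693]
wrist_force: [2.2, -6.3, -1.9]
width: 14.0
```

```bash
python3 avg.py
```

```text
Fcw [-6.49 -6.97 -7.19 -6.21] mean [ -6.72   1.4   -1.5  102.29  75.57] lever 1.7852 t 27.5
```

{"api": "arm_command", "payload": {
  "steps": [
    {"dp": [0,-0.04,0],"spin": 0.013},
    {"dp": [0,-0.08,-0.001],"spin": 0.026},
    {"dp": [0,-0.08,-0.001],"spin": 0.026}
  ]
}}

```text
clock: 27.75
tool_pos: [495.6, -177.7, 138.6]
ee_rot: [1.941, 1.569, -0.673]
wrist_force: [4.6, -7.9, -1.8]
width: 13.8
```

```bash
python3 avg.py
```

```text
Fcw [-9.19 -8.38 -8.48 -7.42] mean [ -8.37   0.69  -2.17 103.51  75.5 ] lever 1.8065 t 27.9
```

{"api": "arm_command", "payload": {
  "steps": [
    {"dp": [0,-0.03,0],"spin": 0.01},
    {"dp": [0,-0.06,-0.001],"spin": 0.02},
    {"dp": [0,-0.06,-0.001],"spin": 0.02}
  ]
}}

```text
clock: 28.15
tool_pos: [495.0, -176.6, 138.6]
ee_rot: [1.965, 1.568, -0.669]
wrist_force: [3.7, -8.8, -2.9]
width: 13.7
```

```bash
python3 avg.py
```

```text
Fcw [-9.48 -9.15 -8.51 -8.85] mean [ -9.     1.47  -3.05 104.45  75.47] lever 1.8229 t 28.3
```

{"api": "arm_command", "payload": {
  "steps": [
    {"dp": [0,-0.03,0],"spin": 0.01},
    {"dp": [0,-0.07,-0.001],"spin": 0.023},
    {"dp": [0,-0.07,-0.001],"spin": 0.023}
  ]
}}

```text
clock: 28.55
tool_pos: [494.2, -175.3, 138.6]
ee_rot: [1.966, 1.568, -0.692]
wrist_force: [5.0, -8.3, -4.2]
width: 13.7
```

```bash
python3 avg.py
```

```text
Fcw [ -9.64  -9.42 -10.42 -10.11] mean [ -9.9    0.24  -3.16 105.61  75.46] lever 1.843 t 28.7
```

{"api": "arm_command", "payload": {
  "steps": [
    {"dp": [0,-0.03,0],"spin": 0.01},
    {"dp": [0,-0.05,-0.001],"spin": 0.017},
    {"dp": [0,-0.05,-0.001],"spin": 0.017}
  ]
}}

```text
clock: 28.95
tool_pos: [494.0, -174.7, 138.7]
ee_rot: [2.006, 1.567, -0.669]
wrist_force: [6.9, -9.4, -3.8]
width: 13.2
```

```bash
python3 avg.py 6
```

```text
Fcw [-11.59 -10.99 -11.82 -10.97 -11.43 -11.35] mean [-11.36  -0.31  -4.05 106.11  75.38] lever 1.8521 t 29.2
```

{"api": "arm_command", "payload": {
  "steps": [
    {"dp": [0,0,0],"spin": 0},
    {"dp": [0,0,0],"spin": 0},
    {"dp": [0,0,0],"spin": 0},
    {"dp": [0,0,0],"spin": 0}
  ],
  "fingers": 28
}}

```text
clock: 29.53
tool_pos: [492.4, -171.5, 138.2]
ee_rot: [-1.343, 1.569, 2.268]
wrist_force: [-0.2, -0.4, -0.5]
width: 27.8
```

```bash
python3 lev.py; python3 - <<'E'
from scan import *
s=robot.snapshot('scene'); c=(slice(120,250),slice(250,410))
cv2.imwrite('pics/q3.png',cv2.resize(s['image'][c][:,:,::-1],None,fx=4.6,fy=4.6))
E
```

```text
t 29.53 p [ 492.45 -171.52  138.22] R 75.28 th -153.81 lever 1.8991 az-tan 0.72 Fcw -0.23 Fr 0.37 Fz -0.53 w 27.83 F tooly 0.22
```

View pics/q3.png

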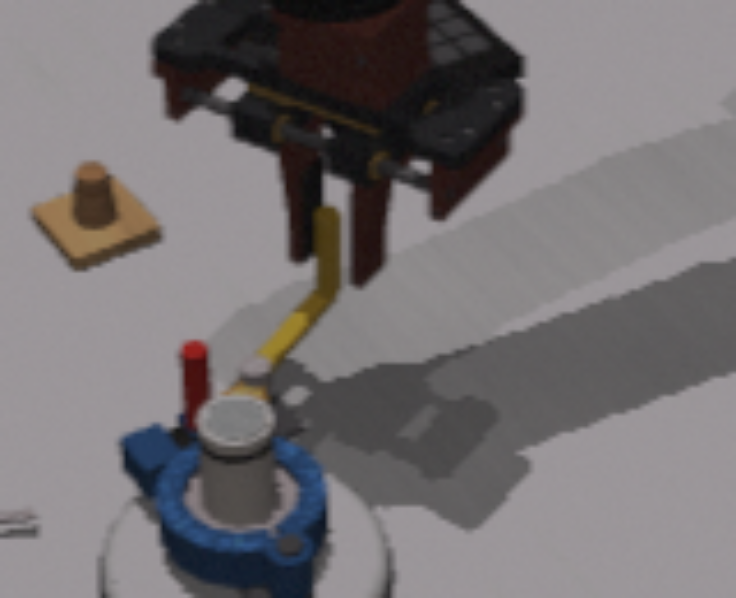

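{"api": "arm_command", "payload": {
  "steps": [
    {"dp": [0,0.07,0],"spin": -0.023},
    {"dp": [0,0.14,0],"spin": -0.047},
    {"dp": [0,0.14,0],"spin": -0.047},
    {"dp": [0,0.14,0],"spin": -0.047}
  ]
}}

```text
clock: 29.92
tool_pos: [494.4, -175.9, 138.4]
ee_rot: [-1.45, 1.571, 2.208]
wrist_force: [-0.1, 0.4, 0.4]
width: 28.0
```

{"api": "arm_command", "payload": {
  "steps": [
    {"dp": [0,0,0],"spin": 0},
    {"dp": [0,0,0],"spin": 0},
    {"dp": [0,0,0],"spin": 0}
  ],
  "fingers": 18
}}

```text
clock: 30.17
tool_pos: [494.4, -175.8, 138.5]
ee_rot: [-0.342, 1.571, -2.967]
wrist_force: [0.3, 0.7, 0.3]
width: 18.3
```

```bash
python3 lev.py
```

```text
t 30.17 p [ 494.38 -175.82  138.46] R 75.59 th -150.24 lever 1.8367 az-tan -0.22 Fcw 0.48 Fr -0.63 Fz 0.29 w 18.3 F tooly -0.48
```

{"api": "arm_command", "payload": {
  "steps": [
    {"dp": [0,-0.04,0],"spin": 0},
    {"dp": [0,-0.06,0],"spin": 0},
    {"dp": [0,-0.06,0],"spin": 0}
  ]
}}

```text
clock: 30.42
tool_pos: [493.8, -174.7, 138.5]
ee_rot: [1.889, 1.57, -0.737]
wrist_force: [0.9, -1.6, -1.5]
width: 17.6
```

```bash
python3 avg.py 3
```

```text
Fcw [-1.8   0.19 -0.99] mean [-8.7000e-01 -9.0000e-02 -7.2000e-01  1.0622e+02  7.5550e+01] lever 1.8536 t 30.52
```

{"api": "arm_command", "payload": {
  "steps": [
    {"dp": [0,-0.02,0],"spin": 0},
    {"dp": [0,-0.04,0],"spin": 0},
    {"dp": [0,-0.04,0],"spin": 0}
  ]
}}

```text
clock: 30.77
tool_pos: [493.7, -174.5, 138.6]
ee_rot: [1.956, 1.569, -0.67]
wrist_force: [3.2, -3.4, -2.5]
width: 18.0
```

```bash
python3 avg.py 3
```

```text
Fcw [-4.52 -4.66 -5.06] mean [ -4.75  -0.74  -2.35 106.38  75.55] lever 1.8566 t 30.87
```

{"api": "arm_command", "payload": {
  "steps": [
    {"dp": [0,-0.02,0],"spin": 0},
    {"dp": [0,-0.04,0],"spin": 0},
    {"dp": [0,-0.04,0],"spin": 0}
  ]
}}

```text
clock: 31.12
tool_pos: [493.5, -174.1, 138.6]
ee_rot: [1.952, 1.568, -0.674]
wrist_force: [4.5, -5.7, -4.1]
width: 18.2
```

```bash
python3 avg.py 4
```

```text
Fcw [-7.14 -6.11 -6.84 -6.41] mean [ -6.62  -0.68  -4.06 106.71  75.56] lever 1.8625 t 31.27
```

{"api": "arm_command", "payload": {
  "steps": [
    {"dp": [0,-0.01,0],"spin": 0},
    {"dp": [0,-0.02,0],"spin": 0},
    {"dp": [0,-0.02,0],"spin": 0}
  ]
}}

```text
clock: 31.52
tool_pos: [493.4, -173.9, 138.6]
ee_rot: [1.96, 1.568, -0.666]
wrist_force: [5.3, -6.4, -4.2]
width: 18.2
```

```bash
python3 avg.py 5
```

```text
Fcw [-8.15 -7.91 -7.37 -8.25 -7.68] mean [ -7.87  -1.33  -3.95 106.86  75.57] lever 1.865 t 31.72
```

{"api": "arm_command", "payload": {
  "steps": [
    {"dp": [0,-0.01,0],"spin": 0},
    {"dp": [0,-0.03,0],"spin": 0},
    {"dp": [0,-0.03,0],"spin": 0}
  ]
}}

```text
clock: 31.97
tool_pos: [493.2, -173.6, 138.7]
ee_rot: [1.959, 1.567, -0.668]
wrist_force: [5.9, -7.2, -4.4]
width: 18.3
```

```bash
python3 avg.py 4
```

```text
Fcw [-9.1  -9.31 -9.49 -9.72] mean [ -9.41  -1.35  -4.83 107.15  75.59] lever 1.87 t 32.12
```

{"api": "arm_command", "payload": {
  "steps": [
    {"dp": [0,-0.01,0],"spin": 0},
    {"dp": [0,-0.03,0],"spin": 0},
    {"dp": [0,-0.03,0],"spin": 0}
  ]
}}

```text
clock: 32.37
tool_pos: [493.0, -173.3, 138.7]
ee_rot: [1.962, 1.567, -0.665]
wrist_force: [7.2, -9.4, -5.8]
width: 18.2
```

```bash
python3 avg.py 4
```

```text
Fcw [-11.67  -9.86 -11.01  -9.71] mean [-10.57  -1.62  -5.73 107.41  75.59] lever 1.8747 t 32.52
```

{"api": "arm_command", "payload": {
  "steps": [
    {"dp": [0,-0.01,0],"spin": 0},
    {"dp": [0,-0.02,0],"spin": 0},
    {"dp": [0,-0.02,0],"spin": 0}
  ]
}}

```text
clock: 32.77
tool_pos: [492.9, -173.2, 138.7]
ee_rot: [1.956, 1.566, -0.671]
wrist_force: [6.3, -8.7, -6.6]
width: 17.9
```

```bash
python3 avg.py 5
```

```text
Fcw [-10.59 -10.58 -10.91 -11.99 -11.51] mean [-11.12  -1.94  -6.25 107.55  75.61] lever 1.8772 t 32.97
```

{"api": "arm_command", "payload": {
  "steps": [
    {"dp": [0,0.06,0],"spin": 0},
    {"dp": [0,0.12,0],"spin": 0},
    {"dp": [0,0.18,0],"spin": 0},
    {"dp": [0,0.18,0],"spin": 0}
  ],
  "fingers": 30
}}

```text
clock: 33.3
tool_pos: [493.5, -174.3, 138.4]
ee_rot: [-1.174, 1.57, 2.484]
wrist_force: [0.1, -0.1, -0.5]
width: 30.0
```

```bash
python3 lev.py
```

```text
t 33.3 p [ 493.52 -174.25  138.4 ] R 75.58 th -151.59 lever 1.8604 az-tan 1.16 Fcw -0.18 Fr -0.02 Fz -0.47 w 30.0 F tooly 0.18
```

{"api": "arm_command", "payload": {
  "steps": [
    {"dp": [-0.5,0,0],"spin": 0},
    {"dp": [-1.5,0,0],"spin": 0},
    {"dp": [-2.8,0,0],"spin": 0},
    {"dp": [-4,0,0],"spin": 0},
    {"dp": [-5,0,0],"spin": 0},
    {"dp": [-5,-1,3],"spin": 0},
    {"dp": [-5,-1,4],"spin": 0},
    {"dp": [-5,-1,4],"spin": 0}
  ]
}}

```text
clock: 33.97
tool_pos: [390.6, -202.6, 263.5]
ee_rot: [-0.193, 1.569, -2.82]
wrist_force: [-0.7, 0.3, -0.4]
width: 30.1
```

```bash
python3 - <<'E'
from scan import *
for n in ['scene','top']:
    s=robot.snapshot(n); c=(slice(150,280),slice(230,390)) if n=='scene' else (slice(200,300),slice(290,410))
    cv2.imwrite('pics/z%s.png'%n,cv2.resize(s['image'][c][:,:,::-1],None,fx=4.6,fy=4.6))
    P,C,uv=cloud(s,(255,175,390,290) if n=='scene' else (310,205,410,300)); M=masks(P,C)
    for k in ['red','yel']:
        Q=P[M[k]&(P[:,2]>125)&(P[:,2]<165)]; print(n,k,len(Q),Q.mean(0) if len(Q) else '')
    y=P[M['yel']&(P[:,2]>104)&(P[:,2]<116)]
    if len(y): m=y[:,:2].mean(0); u,sv,vt=np.linalg.svd(y[:,:2]-m); print('lever ang',np.degrees(np.arctan2(vt[0,1],vt[0,0])),m)
print(robot.get_obs()['clock'],robot.get_obs()['tool_pos'],robot.get_obs()['wrist_force'])
E
```

```text
scene red 60 [ 604.26844923 -114.65439876  145.91689705]
scene yel 17 [ 496.65856937 -171.25253766  130.45579936]
lever ang 30.0095997141429 [ 522.18051665 -158.53020193]
top red 25 [ 603.0061156  -117.93433009  157.07619759]
top yel 20 [ 494.53682464 -173.83528025  153.54868776]
lever ang -149.02833266471305 [ 527.1463468  -157.60602797]
34.0667 [ 391.11793456 -203.24231143  263.66783767] [ 0.51719425 -0.35528028  0.30766211]
```

View pics/zscene.png

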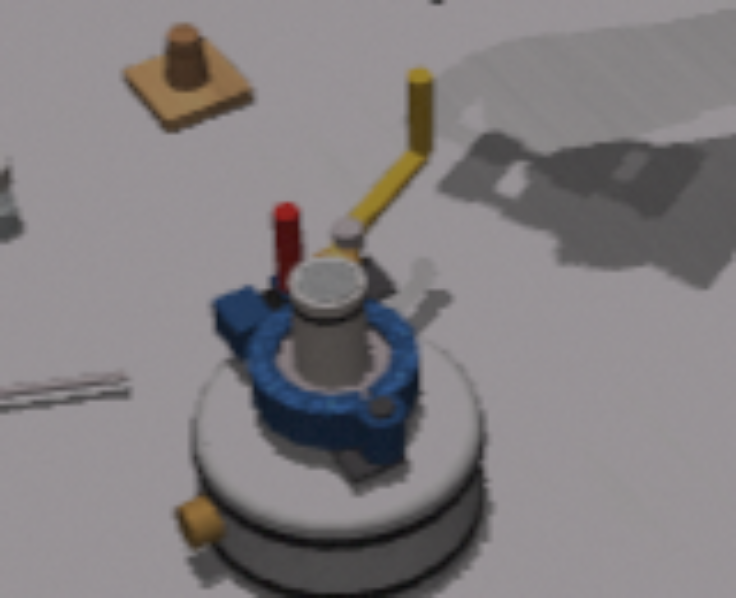

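View pics/ztop.png

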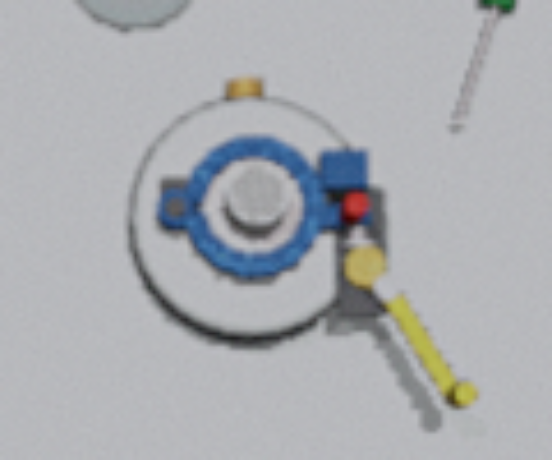

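```bash
python3 -c "
from station import robot
print(robot.job_done(), robot.get_obs()['clock'])"
```

```text
the job is handed in; nothing more can be done
the job is handed in; nothing more can be done
```

The cap is on the port, the ring is shut around it, and the lever is tightened to the right bite. I handed the job in at about 34 s of the 72 s allowed; no verdict is reported.

- **Cap:** I gripped the white cap by its barrel and lowered it gently onto the port face; the contact reading was about 3 N. I slid it along +x under the fixed half ring until it stopped firmly against the wall, at about 12 N. I then backed off slightly and let go. The camera puts it about 1 mm from my estimate of the port centre.
- **Half ring:** I swung it shut by the red post. It met the buffer at a ring angle of about -0.01 rad, with about 5 N at the post.
- **Lever:** The cam began to bite at about 1.71 rad. I tightened until the force on the post averaged 11.4 N, with the lever reading about 1.85 rad by the arm.
- **Hold check:** After letting go, I pushed the lever post again up to about 11.1 N, and the lever did not give. The pictures after lifting show the cap centred, the ring closed, the lever still at about 1.83 rad, and the robot touching nothing.

**Disagreement:** The arm read the lever about 0.02 rad further round while gripping it than the re-push and the camera did afterwards. That is within finger flex and camera error, though a small spring-back when I let go can't be ruled out.

I did not touch the other things on the bench.

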